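# Load the tray, tally it and switch the line back on

## Task

Switch the isolator off, then put every small brown carton from the middle of the counter into the grey tray, all on its floor and none on top of another, and roll the knurled tally thumbwheel with a fingertip until it stands as many clicks from its zero mark as there are cartons in the tray. When all that is done, switch the isolator on again. Do not touch a carton while the isolator is on, and leave the roll of tape, the marker and the box cutter where they are.

Things in the scene. Friction and masses are not known exactly. Their poses are not given: they have to be found in the camera images.
- carton_a: brown cardboard carton, 95 x 55 x 55 mm (along its x, y, z), 0.11 to 0.23 kg; origin at its centre
- carton_b: brown cardboard carton, 90 x 60 x 50 mm (along its x, y, z), 0.11 to 0.23 kg; origin at its centre
- carton_c: brown cardboard carton, 85 x 50 x 60 mm (along its x, y, z), 0.11 to 0.23 kg; origin at its centre; may be absent
- carton_d: brown cardboard carton, 80 x 60 x 55 mm (along its x, y, z), 0.11 to 0.23 kg; origin at its centre; may be absent
- carton_e: brown cardboard carton, 90 x 50 x 46 mm (along its x, y, z), 0.11 to 0.23 kg; origin at its centre; may be absent
- tray: fixed open grey plastic tray, outside 255 x 300 x 40 mm (x, y, z), walls and floor 5 mm thick; origin at the centre of its underside on the counter
- wheel_mid (a point): centre of the level black thumbwheel, on its upright axis, mid-thickness, 53 mm above the counter. Disc 92 mm in diameter, 24 mm thick (41 to 65 mm up). Its edge is coarsely knurled: ten round ridges 11 mm wide, 36 deg apart, centres 52 mm from the axis (115 mm over all, too wide to pinch); the 21 mm gaps between them take a fingertip. White line on top from centre to edge
- tally: fixed round grey base under the thumbwheel, 170 mm in diameter, 35 mm high, the wheel's axis at its centre; origin at the centre of its underside. Black ticks on its top mark the clicks; the longest is zero and lies towards its +x. With the wheel at any click the gaps between ridges lie 0, 36, 72 .. deg from its x axis and the ridges halfway between
- wheel (a joint): angle of the thumbwheel in rad: 0 with the white line at the zero tick (a stop), growing as the wheel turns clockwise seen from above, a click every 0.6283 rad (36 deg), up to 8 clicks (a stop). It snaps into the nearest click when let go; about 0.1 N m (2 N at the edge) carries it over to the next one
- switch_bar (a point): centre of the isolator's black crossbar, 16 mm thick and 50 mm long, on a steel stem; it swings on a level axis 55 mm below it, 35 mm above the counter. Leaning either way the bar's centre is 80 mm above the counter, upright 90 mm. The bar lies along this frame's y
- isolator: fixed grey isolator box, 100 x 85 x 30 mm (x, y, z), under the crossbar handle; origin at the centre of its underside. The handle swings in its x-z plane; a wide black mark on the -x side of its top means off, a narrow white mark on the +x side means on
- switch (a joint): isolator handle in rad: 0 is off (it leans 0.6 rad towards the box's -x), 1.2 is on (leans 0.6 rad towards the box's +x). It needs about 1 N at the bar and falls to the nearer end by itself once past upright (0.6)
- tape: roll of clear tape, 90 mm across, 48 mm high; leave alone
- marker: black marker pen 133 mm long, lying; leave alone
- cutter: grey box cutter 165 mm long, lying; leave alone

How it is judged (in metres and radians):
On the way, in this order (a step that is already met when the one before it is completed fails the run):
1. the isolator is off (value of joint switch below 0.15 rad), for 0.2 s.
2. with the isolator off, all cartons lie in the tray and the wheel stands at the number of cartons (value of joint switch below 0.15 rad and x of carton_a in the frame of tray between -0.115 and 0.115 m and y of carton_a in the frame of tray between -0.138 and 0.138 m and z of each of carton_a, carton_b, carton_c, carton_d, carton_e in the frame of tray below 0.06 m and linear speed of each of carton_a, carton_b, carton_c, carton_d, carton_e below 0.03 m/s and x of carton_b in the frame of tray between -0.115 and 0.115 m and y of carton_b in the frame of tray between -0.138 and 0.138 m and x of carton_c in the frame of tray between -0.115 and 0.115 m and y of carton_c in the frame of tray between -0.138 and 0.138 m and x of carton_d in the frame of tray between -0.115 and 0.115 m and y of carton_d in the frame of tray between -0.138 and 0.138 m and x of carton_e in the frame of tray between -0.115 and 0.115 m and y of carton_e in the frame of tray between -0.138 and 0.138 m and ((not (height (world z) of carton_c below -50 m and height (world z) of tray above -50 m) and not (height (world z) of carton_d below -50 m and height (world z) of tray above -50 m) and not (height (world z) of carton_e below -50 m and height (world z) of tray above -50 m) and value of joint wheel between 2.942 and 3.342 rad) or (height (world z) of carton_c below -50 m and height (world z) of tray above -50 m and not (height (world z) of carton_d below -50 m and height (world z) of tray above -50 m) and not (height (world z) of carton_e below -50 m and height (world z) of tray above -50 m) and value of joint wheel between 2.313 and 2.713 rad) or (height (world z) of carton_d below -50 m and height (world z) of tray above -50 m and not (height (world z) of carton_c below -50 m and height (world z) of tray above -50 m) and not (height (world z) of carton_e below -50 m and height (world z) of tray above -50 m) and value of joint wheel between 2.313 and 2.713 rad) or (height (world z) of carton_e below -50 m and height (world z) of tray above -50 m and not (height (world z) of carton_c below -50 m and height (world z) of tray above -50 m) and not (height (world z) of carton_d below -50 m and height (world z) of tray above -50 m) and value of joint wheel between 2.313 and 2.713 rad) or (height (world z) of each of carton_c, carton_d below -50 m and height (world z) of each of tray, tray above -50 m and not (height (world z) of carton_e below -50 m and height (world z) of tray above -50 m) and value of joint wheel between 1.685 and 2.085 rad) or (height (world z) of each of carton_c, carton_e below -50 m and height (world z) of each of tray, tray above -50 m and not (height (world z) of carton_d below -50 m and height (world z) of tray above -50 m) and value of joint wheel between 1.685 and 2.085 rad) or (height (world z) of each of carton_d, carton_e below -50 m and height (world z) of each of tray, tray above -50 m and not (height (world z) of carton_c below -50 m and height (world z) of tray above -50 m) and value of joint wheel between 1.685 and 2.085 rad))), for 0.3 s.
3. the isolator is on again (value of joint switch above 1.05 rad), for 0.2 s.
At the end, for the whole second after the job is handed in: isolator on (joint above 1.05 rad); the centre of every carton present within 115 mm (x) and 138 mm (y) of the tray's centre and less than 60 mm above the counter, at rest; the wheel within 0.2 rad of the click whose number is the count of cartons present (3 to 5) (value of joint switch above 1.05 rad and x of carton_a in the frame of tray between -0.115 and 0.115 m and y of carton_a in the frame of tray between -0.138 and 0.138 m and z of each of carton_a, carton_b, carton_c, carton_d, carton_e in the frame of tray below 0.06 m and linear speed of each of carton_a, carton_b, carton_c, carton_d, carton_e below 0.03 m/s and x of carton_b in the frame of tray between -0.115 and 0.115 m and y of carton_b in the frame of tray between -0.138 and 0.138 m and x of carton_c in the frame of tray between -0.115 and 0.115 m and y of carton_c in the frame of tray between -0.138 and 0.138 m and x of carton_d in the frame of tray between -0.115 and 0.115 m and y of carton_d in the frame of tray between -0.138 and 0.138 m and x of carton_e in the frame of tray between -0.115 and 0.115 m and y of carton_e in the frame of tray between -0.138 and 0.138 m and ((not (height (world z) of carton_c below -50 m and height (world z) of tray above -50 m) and not (height (world z) of carton_d below -50 m and height (world z) of tray above -50 m) and not (height (world z) of carton_e below -50 m and height (world z) of tray above -50 m) and value of joint wheel between 2.942 and 3.342 rad) or (height (world z) of carton_c below -50 m and height (world z) of tray above -50 m and not (height (world z) of carton_d below -50 m and height (world z) of tray above -50 m) and not (height (world z) of carton_e below -50 m and height (world z) of tray above -50 m) and value of joint wheel between 2.313 and 2.713 rad) or (height (world z) of carton_d below -50 m and height (world z) of tray above -50 m and not (height (world z) of carton_c below -50 m and height (world z) of tray above -50 m) and not (height (world z) of carton_e below -50 m and height (world z) of tray above -50 m) and value of joint wheel between 2.313 and 2.713 rad) or (height (world z) of carton_e below -50 m and height (world z) of tray above -50 m and not (height (world z) of carton_c below -50 m and height (world z) of tray above -50 m) and not (height (world z) of carton_d below -50 m and height (world z) of tray above -50 m) and value of joint wheel between 2.313 and 2.713 rad) or (height (world z) of each of carton_c, carton_d below -50 m and height (world z) of each of tray, tray above -50 m and not (height (world z) of carton_e below -50 m and height (world z) of tray above -50 m) and value of joint wheel between 1.685 and 2.085 rad) or (height (world z) of each of carton_c, carton_e below -50 m and height (world z) of each of tray, tray above -50 m and not (height (world z) of carton_d below -50 m and height (world z) of tray above -50 m) and value of joint wheel between 1.685 and 2.085 rad) or (height (world z) of each of carton_d, carton_e below -50 m and height (world z) of each of tray, tray above -50 m and not (height (world z) of carton_c below -50 m and height (world z) of tray above -50 m) and value of joint wheel between 1.685 and 2.085 rad))); the robot touches nothing.
It fails at once if a carton is touched by the fingers while the isolator is on ((not (height (world z) of carton_a below -50 m and height (world z) of tray above -50 m) and value of joint switch above 0.9 rad and contact force between the fingers and carton_a above 1 N) or (not (height (world z) of carton_b below -50 m and height (world z) of tray above -50 m) and value of joint switch above 0.9 rad and contact force between the fingers and carton_b above 1 N) or (not (height (world z) of carton_c below -50 m and height (world z) of tray above -50 m) and value of joint switch above 0.9 rad and contact force between the fingers and carton_c above 1 N) or (not (height (world z) of carton_d below -50 m and height (world z) of tray above -50 m) and value of joint switch above 0.9 rad and contact force between the fingers and carton_d above 1 N) or (not (height (world z) of carton_e below -50 m and height (world z) of tray above -50 m) and value of joint switch above 0.9 rad and contact force between the fingers and carton_e above 1 N)).
It fails at once if the tape, the marker or the cutter is moved more than 3 cm (distance of any of tape, marker, cutter from where it was at the start of the episode above 0.03 m).
Of carton_c, carton_d, carton_e only 1 to 3 are there at a start; the rules pass over those that are not, and their reading is None.
At some moment in a run one of carton_a, carton_b, carton_c, carton_d, carton_e may be knocked a few centimetres aside while the robot is not near it.
Once in a run the grip may slacken for a moment while it holds something.
It also fails if it takes over 210 s, if anything falls off the work surface, if the arm or the gripper's body presses on something with over 40 N, if the wrist force passes 120 N, or if a joint passes its speed limit or range.

## Robot

A 6-joint arm with a two-finger parallel gripper is mounted at the origin on the work surface. World frame = base frame: x ahead of the robot, y to its left, z up, the work surface at z = 0. Lengths are in mm, angles in rad, forces in N, time in s.
With the tool pointing down it reaches from about 375 to 900 mm from the base axis. Payload 3.1 kg.
Tool frame: the origin (TCP) lies at the very end of the fingers, on their centre line; the grasp point (between the pads) lies 19 mm behind it (arm.grip_point_offset is the distance from the TCP to the grasp point, in mm); y points along the fingers, z is the direction in which the jaws open and shut, and the axes are right-handed (so a half turn about y gives the same grasp; the last joint's range is limited). The gripper opens to 87 mm and grips with 3 to 60 N. Pads are 19 mm wide; open, the fingers measure 117 mm over their backs; the gripper's body (75 mm by 190 mm) begins 51 mm behind the grasp point.
Start: joints at [1.081, 0.527, 1.433, -0, 1.181, -0.178], TCP at [191.692, 594.854, 222.548] pointing down, gripper open.
Joint ranges: [-3.08, 3.08], [-0.75, 2.2], [0.22, 2.44], [-1.43, 4.57], [0, 2.65], [-2.85, 2.85]. Speed limits (rad/s): [2.79, 2.79, 3.14, 3.14, 3.14, 3.14].

## Interface

Orientations are given as a 3x3 rotation matrix whose columns are the frame's x, y, z axes.
In Python, from workcell import arm gives the robot as it stands. The module is installed in compiled form; this text tells all that it offers.
- The arm moves only by the tool carry_out, never from a script. Its arguments are lists of equal length, an entry for each row: "travel": the shift along the world's x, y, z in m, a list of three; "twist": the turn, a rotation vector about the world's x, y, z in rad, a list of three; "jaw": the finger opening in m, from 0 to 0.087. In form: {"travel": [[tx, ty, tz], ...], "twist": [[rx, ry, rz], ...], "jaw": [jaw, ...]}. A call has 1 to 10 rows; each row shifts and turns the commanded pose from where the row before left it; what a row does not reach is not made up. A row lasts 1/12 s, in which the tool goes at most 41.7 mm and 7.16 degrees, less where a joint would pass 70% of its speed; a pose out of reach is approached as far as the arm can. A call with a gripper value outside its range is refused whole. The fingers move at their own pace and stop on an object; "force" is the grip in N (left out, the last holds). Time passes only in rows, so rows that do not move let the fingers close. It gives the time, the measured TCP pose, the force and the opening at its end, in the units of the state.
- arm.sense(): the state, without advancing time (a new reading comes with each control period).
- arm.get_image(name): name is "side" or "top" or "wrist"; returns the picture (384x512x3 uint8, red, green, blue); there is no depth.
- arm.camera_info(name): a dict with "vertical_fov" (degrees; the focal length in pixels is half the picture's height over the tangent of half this angle, whatever the lens; pixels are square), "cx", "cy" (the principal point, pixels), "origin" and "rotation" of the camera in the world. Camera axes: x right, y up, looking along -z (the intrinsics and any distortion apply to the point x, -y, -z); pixel columns grow to the right and rows downward; lengths in mm; the calibration is good to about 2 mm. A picture is of the moment at which its call begins: read the wrist's pose just before it. camera_info takes no time and is no camera call; for the wrist camera it gives the pose at the moment of the call.
- arm.close_job(): hands the job in, once; it reports no verdict.
The state is a dict: "time_s": time; "joint_positions": joint angles; "joint_velocities": joint speeds; "tau": joint torques, N m; "position": TCP position; "ee_rot": TCP orientation; "wrist_force": force on the tool from outside, world axes, zero at the start; "wrist_torque": the same for the moment, N m; "gripper_width": opening from 0.0 (shut) to 1.0 (fully open).
Only numpy, scipy, OpenCV 4.12 (cv2) and the standard library are available. Lean on these libraries where they do the work, as an engineer would, in place of code of your own. Each camera call takes 0.05 s, during which the arm holds its last target. There are 200 camera calls.

## Working session

There is one attempt and no reset: what is moved stays moved. The work goes in short steps, Python scripts to look and compute and a tool call to move; the robot and the scene stay as the last step left them, time stands still between calls to the robot, and variables do not carry over. Pictures are saved under pics/ and viewed, about 12 in all and at most 16, crops included, and the job is handed in when it is done.

Besides the shell and the picture viewer there is one more tool, called after "Call:" as name(argument=value, ...) on one line, values as JSON. carry_out: Moves the arm, as the interface text tells. Its arguments: {"type":"object","properties":{"travel":{"type":"array","items":{"type":"array","items":{"type":"number"}}},"twist":{"type":"array","items":{"type":"array","items":{"type":"number"}}},"jaw":{"type":"array","items":{"type":"number"}},"force":{"type":"number"}},"required":["travel","twist","jaw"]}

```bash
mkdir -p pics; ls
python3 - <<'E'
from workcell import arm
import cv2,numpy as np
np.set_printoptions(precision=3,suppress=True)
for n in ["top","side","wrist"]:
    print(n,arm.camera_info(n)); cv2.imwrite(f"pics/{n}0.png",arm.get_image(n)[:,:,::-1])
s=arm.sense()
for k,v in s.items(): print(k,np.array(v).tolist())
print(arm.grip_point_offset)
E
```

```text
pics
top {'vertical_fov': 53.83710411709526, 'cx': 254.90989288047427, 'cy': 190.03173939334584, 'origin': array([ 445.557,   67.158, 1142.089]), 'rotation': array([[-0.003,  0.991, -0.133],
       [-1.   ,  0.   ,  0.025],
       [ 0.024,  0.133,  0.991]])}
side {'vertical_fov': 43.2044383260766, 'cx': 268.44334391646134, 'cy': 197.39084739848718, 'origin': array([496.836, 995.981, 724.607]), 'rotation': array([[-0.996,  0.034, -0.084],
       [-0.089, -0.561,  0.823],
       [-0.019,  0.827,  0.562]])}
wrist {'vertical_fov': 59.56819218826448, 'cx': 258.5588520962719, 'cy': 189.65878870640609, 'origin': array([114.494, 618.936, 384.236]), 'rotation': array([[ 0.308, -0.91 , -0.277],
       [ 0.951,  0.294,  0.092],
       [-0.002, -0.292,  0.956]])}
time_s 0.15
joint_positions [1.0805306316765444, 0.5282909154093727, 1.4336076779976703, -4.5777984774966473e-05, 1.181383040849194, -0.17850471986020264]
joint_velocities [-0.00020130709388585408, -0.002906717359525709, -0.004063487472763104, 0.00026910236983329914, -0.0009714519643587204, 3.4668079866258966e-05]
tau [0.0014750116315553896, -44.042909145355225, -17.684184908866882, 0.0634063663892448, 0.055199379567056894, -9.916262797560194e-05]
position [191.42854241188098, 594.3733458221312, 221.77299154281937]
ee_rot [[0.9518001366846202, -0.0007579112995894642, 0.3067179899803727], [-0.3067188176773442, -0.0015099721098769704, 0.9517989739786648], [-0.00025824358684820584, -0.9999985727763263, -0.0016696573182851404]]
wrist_force [0.35387395913159325, -0.5136869234839675, 0.7306070379434095]
wrist_torque [0.030474757106071677, -0.04219950725468625, 0.05173766560030451]
gripper_width 1.0038339787757373
18.700000000000003
```

View pics/top0.png

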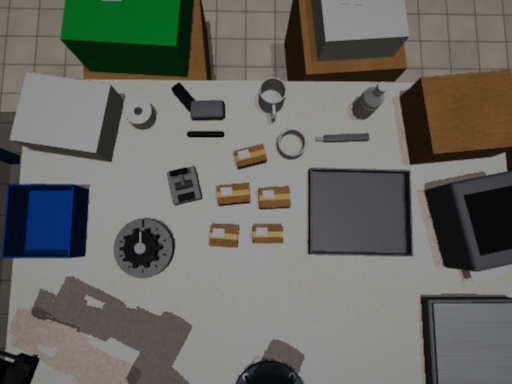

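View pics/side0.png

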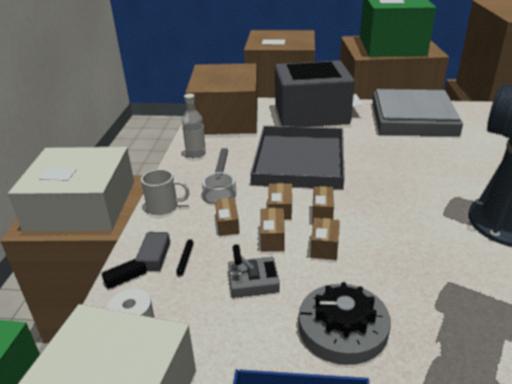

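The top view shows five cartons at about (250,156), (233,194), (274,197), (224,235) and (267,233), with the tray at (360,212), the isolator at (184,185) and the wheel at (143,247). In the side view the isolator is at (253,275) with its handle leaning left. Next I'll measure.

```bash
cat > h.py <<'E'
from workcell import arm
import cv2,numpy as np
np.set_printoptions(precision=1,suppress=True)
def ray(n,uv,ci=None):
    c=ci or arm.camera_info(n); f=192/np.tan(np.radians(c['vertical_fov'])/2)
    uv=np.atleast_2d(uv).astype(float)
    d=np.c_[(uv[:,0]-c['cx'])/f,-(uv[:,1]-c['cy'])/f,-np.ones(len(uv))]@np.array(c['rotation']).T
    return np.array(c['origin']),d
def plane(n,uv,z,ci=None):
    o,d=ray(n,uv,ci); return (o+d*((z-o[2])/d[:,2])[:,None])[:,:2]
def proj(n,P,ci=None):
    c=ci or arm.camera_info(n); f=192/np.tan(np.radians(c['vertical_fov'])/2)
    q=(np.atleast_2d(P)-np.array(c['origin']))@np.array(c['rotation'])
    return np.c_[c['cx']-f*q[:,0]/q[:,2],c['cy']+f*q[:,1]/q[:,2]]
def cartons(im,n='top',z=55):
    hsv=cv2.cvtColor(im,cv2.COLOR_RGB2HSV)
    m=cv2.inRange(hsv,(5,90,60),(30,255,255))
    m=cv2.morphologyEx(m,cv2.MORPH_CLOSE,np.ones((5,5)))
    out=[]
    for c in cv2.findContours(m,cv2.RETR_EXTERNAL,cv2.CHAIN_APPROX_NONE)[0]:
        if 150<cv2.contourArea(c)<1500:
            w=plane(n,c[:,0],z).astype(np.float32)
            (x,y),(a,b),t=cv2.minAreaRect(w)
            if a<b:a,b,t=b,a,t+90
            out.append((x,y,a,b,(t+90)%180-90,cv2.contourArea(c),c[:,0].mean(0)))
    return out
E
python3 - <<'E'
from h import *
im=arm.get_image("top")
for o in cartons(im): print(*[np.round(v,1) for v in o])
cv2.imwrite("pics/t1.png",cv2.resize(im[120:280,105:305],None,fx=4,fy=3.75*4/3.75,interpolation=cv2.INTER_CUBIC)[:600,:,::-1])
# tray rim corners at z=40
print(plane("top",[(308,169),(411,169),(412,255),(308,255)],40))
print(plane("top",[(143,247)],53),plane("top",[(184,185)],30))
E
```

```text
466.1 4.5 82.8 48.3 89.9 475.0 [267.  233.7]
461.0 129.8 79.5 58.9 86.3 538.0 [223.5 235.5]
571.2 -15.1 89.3 59.8 -86.6 574.0 [274. 197.]
581.9 103.6 94.2 54.8 -84.6 560.5 [232.8 193.3]
694.8 54.7 88.7 48.7 -75.6 454.0 [249.9 155.1]
1039.8 378.8 364.7 259.5 -84.3 1360.5 [161.2  60.6]
[[ 656.6 -118.4]
 [ 657.  -428. ]
 [ 403.1 -416.1]
 [ 404.3 -112.9]]
[[429.1 357.2]] [[609.8 249.3]]
```

View pics/t1.png

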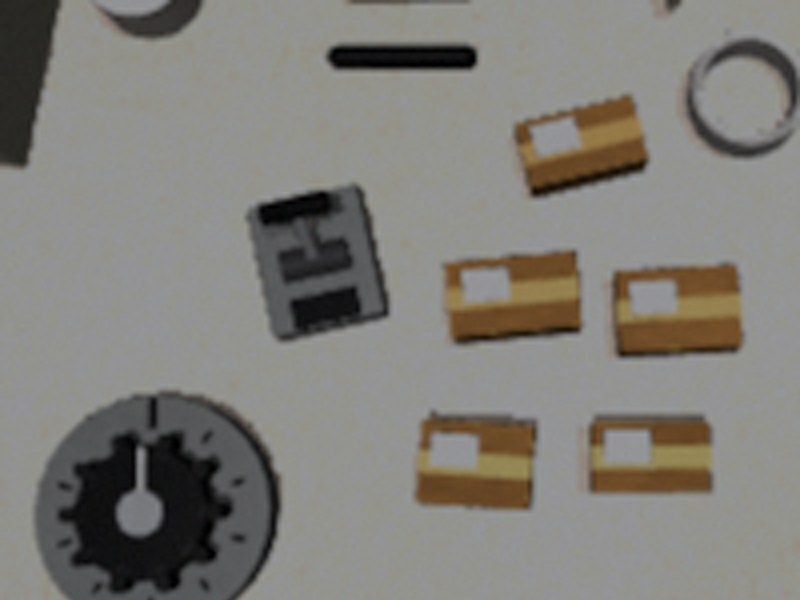

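Five cartons are present, so the target is 5 clicks. The isolator's wide black (off) mark is on the near side and the bar leans away from it, so it is on. Next I'll refine the isolator, wheel and tray.

Run:
```python
from h import *
im=arm.get_image("top"); g=cv2.cvtColor(im,cv2.COLOR_RGB2GRAY)
k=lambda x,y:(x/4+105-.4,y/4+120-.4)
print("bar z84",plane("top",[k(292,208)],84)," box corners",plane("top",[k(250,212),k(355,187),k(380,316),k(280,338)],30), plane("top",[k(316,263)],30))
print("tick in/out z35",plane("top",[k(153,397),k(153,427)],35)," line z65",plane("top",[k(141,447),k(140,490)],65))
print('hub',plane("top",[k(140,512)],66))
m=(cv2.inRange(g,0,112)); 
roi=np.zeros_like(m); roi[205:285,105:182]=m[205:285,105:182]
cs=max(cv2.findContours(cv2.morphologyEx(roi,cv2.MORPH_OPEN,np.ones((3,3))),cv2.RETR_EXTERNAL,cv2.CHAIN_APPROX_NONE)[0],key=cv2.contourArea)
w=plane("top",cs[:,0],35).astype(np.float32); print("base",cv2.fitEllipse(w),g[150,200],g[225,125])
blk=cv2.inRange(g,0,45); roi=np.zeros_like(m); roi[218:275,112:172]=blk[218:275,112:172]
cs=max(cv2.findContours(roi,cv2.RETR_EXTERNAL,cv2.CHAIN_APPROX_NONE)[0],key=cv2.contourArea)
w=plane("top",cs[:,0],65).astype(np.float32); print("wheel",cv2.minEnclosingCircle(w),cv2.fitEllipse(w))
roi=np.zeros_like(m); roi[160:265,298:422]=m[160:265,298:422]
cs=max(cv2.findContours(roi,cv2.RETR_EXTERNAL,cv2.CHAIN_APPROX_NONE)[0],key=cv2.contourArea)
w=plane("top",cs[:,0],40).astype(np.float32); print("tray",cv2.minAreaRect(w))
```

```text
bar z84 [[640.1 259.3]]  box corners [[647.  300.1]
 [666.  222.8]
 [569.3 202.7]
 [553.1 275.6]] [[608.7 250.5]]
tick in/out z35 [[509.6 365.3]
 [487.9 364.6]]  line z65 [[472.8 364.4]
 [442.9 364. ]]
hub [[427.6 363.1]]
base ((428.324462890625, 358.6192321777344), (167.91419982910156, 174.28041076660156), 19.81138038635254) 147 111
wheel ((428.0709533691406, 359.26055908203125), 59.645172119140625) ((427.48223876953125, 358.408203125), (98.80470275878906, 106.260009765625), 15.239106178283691)
tray ((531.0501098632812, -266.8175048828125), (308.074462890625, 254.39634704589844), 88.72598266601562)
```

Call:
carry_out(travel=[[0.0248,-0.01625,0],[0.0248,-0.01625,0],[0.0248,-0.01625,0],[0.0248,-0.01625,0],[0.0248,-0.01625,0],[0.0248,-0.01625,0],[0.0248,-0.01625,0],[0.0248,-0.01625,0],[0.0248,-0.01625,0],[0.0248,-0.01625,0]], twist=[[0,0,-0.0515],[0,0,-0.0515],[0,0,-0.0515],[0,0,-0.0515],[0,0,-0.0515],[0,0,-0.0515],[0,0,-0.0515],[0,0,-0.0515],[0,0,-0.0515],[0,0,-0.0515]], jaw=[0,0,0,0,0,0,0,0,0,0], force=25)

```text
time_s: 1.08
position: [440.7, 431.3, 222.5]
ee_rot: [[0.675, -0.0, 0.738], [-0.738, -0.0, 0.675], [-0.0, -1.0, -0.0]]
wrist_force: [-0.4, 1.0, -0.0]
gripper_width: 0.328
```

Call:
carry_out(travel=[[0.0248,-0.01625,0],[0.0248,-0.01625,0],[0.0248,-0.01625,0],[0.0248,-0.01625,0],[0.0248,-0.01625,0],[0.0248,-0.01625,0],[0.0248,-0.01625,0],[0.0248,-0.01625,0],[0.0248,-0.01625,0],[0.0248,-0.01625,0]], twist=[[0,0,-0.0515],[0,0,-0.0515],[0,0,-0.0515],[0,0,-0.0515],[0,0,-0.0515],[0,0,-0.0515],[0,0,-0.0515],[0,0,-0.0515],[0,0,-0.0515],[0,0,-0.0515]], jaw=[0,0,0,0,0,0,0,0,0,0])

```text
time_s: 1.92
position: [688.6, 268.8, 222.2]
ee_rot: [[0.224, -0.001, 0.975], [-0.975, -0.0, 0.224], [-0.0, -1.0, -0.001]]
wrist_force: [-0.5, 0.9, 0.8]
gripper_width: 0.006
```

Run:
```python
from h import *
s=arm.sense(); ci=arm.camera_info("wrist"); im=arm.get_image("wrist"); cv2.imwrite("pics/w1.png",im[:,:,::-1])
print(s['time_s'],s['position'],s['ee_rot'],s['wrist_force'],s['gripper_width'],ci['origin'])
```

```text
1.9167 [688.6 268.8 222.2] [[ 0.2 -0.   1. ]
 [-1.  -0.   0.2]
 [-0.  -1.  -0. ]] [-0.5  0.9  0.8] 0.0060099557941490555 [669.8 346.6 384.8]
```

View pics/w1.png

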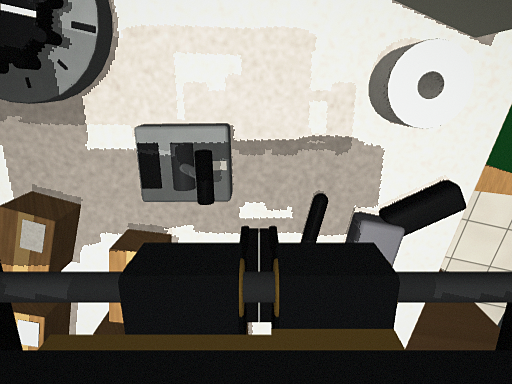

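The wrist view shows the isolator at (183,163), bar at (205,177) leaning right (+x) with the white mark beside it, so it is on. The way down beside it is clear. Now I'll push it off.

Run:
```python
from h import *
print(plane("wrist",[(205,163),(205,190)],86), plane("wrist",[(137,126),(230,125),(231,201),(142,201)],30), plane("wrist",[(137,126),(230,125),(231,201),(142,201)],30).mean(0))
```

```text
[[644.2 267.4]
 [648.6 242.1]] [[562.6 276.8]
 [656.9 298.8]
 [674.2 216.8]
 [577.4 195.5]] [617.8 247. ]
```

Call:
carry_out(travel=[[0,0,-0.03],[0,0,-0.03],[0,0,-0.03],[0,0,-0.03],[0,0,-0.03],[0,0,0]], twist=[[0,0,0],[0,0,0],[0,0,0],[0,0,0],[0,0,0],[0,0,0]], jaw=[0,0,0,0,0,0])

```text
time_s: 2.47
position: [682.1, 268.5, 64.7]
ee_rot: [[0.227, -0.014, 0.974], [-0.974, -0.003, 0.227], [0.0, -1.0, -0.015]]
wrist_force: [-1.3, -0.3, -1.1]
gripper_width: 0.002
```

Call:
carry_out(travel=[[-0.0095,-0.0022,0],[-0.0095,-0.0022,0],[-0.0095,-0.0022,0],[-0.0095,-0.0022,0],[-0.0095,-0.0022,0],[-0.0095,-0.0022,0],[-0.0095,-0.0022,0],[-0.0095,-0.0022,0],[0,0,0],[0.01,0.002,0.01]], twist=[[0,0,0],[0,0,0],[0,0,0],[0,0,0],[0,0,0],[0,0,0],[0,0,0],[0,0,0],[0,0,0],[0,0,0]], jaw=[0,0,0,0,0,0,0,0,0,0])

```text
time_s: 3.3
position: [618.5, 253.9, 82.1]
ee_rot: [[0.228, -0.006, 0.974], [-0.974, -0.001, 0.228], [-0.0, -1.0, -0.006]]
wrist_force: [0.1, -0.7, -0.1]
gripper_width: 0.003
```

Call:
carry_out(travel=[[0,0,0.03],[0,0,0.03],[0,0,0.03],[0,0,0.03],[0,0,0.02],[0,0,0.0]], twist=[[0,0,0],[0,0,0],[0,0,0],[0,0,0],[0,0,0],[0,0,0]], jaw=[0,0,0.087,0.087,0.087,0.087])

```text
time_s: 3.8
position: [625.9, 255.4, 230.2]
ee_rot: [[0.227, 0.013, 0.974], [-0.974, 0.003, 0.227], [0.0, -1.0, 0.014]]
wrist_force: [0.9, -0.1, 0.1]
gripper_width: 0.225
```

Run:
```python
from h import *
s=arm.sense(); print(s['time_s'],s['position'])
im=arm.get_image("side"); cv2.imwrite("pics/s2.png",cv2.resize(im[180:320,200:360],None,fx=4,fy=4,interpolation=cv2.INTER_CUBIC)[:,:,::-1])
for o in cartons(arm.get_image("top")): print(*[np.round(v,1) for v in o])
```

```text
3.8 [625.9 255.4 230.2]
466.1 4.5 82.9 48.3 89.9 458.0 [267.  233.9]
460.2 130.1 80.1 59.3 86.3 537.5 [223.6 235.7]
571.0 -15.2 89.0 61.1 -87.2 586.5 [273.8 197.2]
580.6 104.3 95.8 57.1 -84.2 578.5 [232.7 193.4]
693.2 54.5 88.5 52.7 -74.7 460.5 [249.5 155.6]
1039.9 378.0 365.9 260.1 -84.3 1433.0 [161.2  60.5]
```

View pics/s2.png

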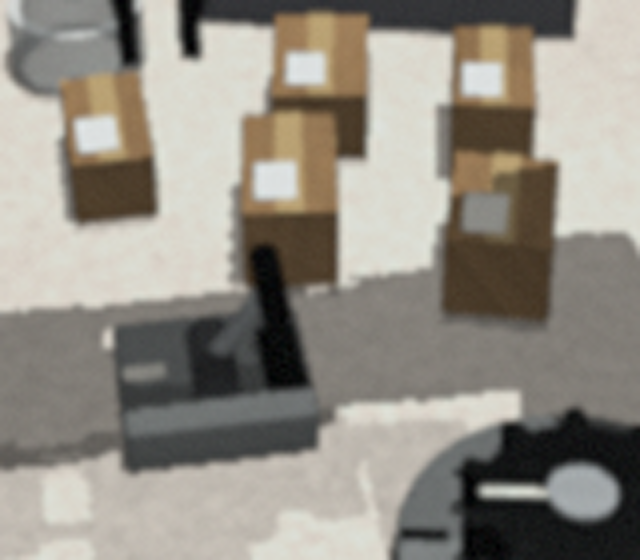

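The bar now leans right (-x) at (280,320) in the crop with the white mark uncovered, so the isolator is off. First pick is carton a.

Call:
carry_out(travel=[[-0.008,-0.03,0],[-0.008,-0.03,0],[-0.008,-0.03,0],[-0.008,-0.03,0],[-0.009,-0.03,0],[0,0,0],[0,0,0],[0,0,0],[0,0,0]], twist=[[0,0,-0.026],[0,0,-0.026],[0,0,-0.026],[0,0,-0.026],[0,0,-0.026],[0,0,0],[0,0,0],[0,0,0],[0,0,0]], jaw=[0.087,0.087,0.087,0.087,0.087,0.087,0.087,0.087,0.087])

```text
time_s: 4.65
position: [580.7, 105.2, 221.9]
ee_rot: [[0.1, -0.001, 0.995], [-0.995, 0.0, 0.1], [-0.001, -1.0, -0.001]]
wrist_force: [0.8, -0.7, 0.3]
gripper_width: 0.971
```

Run:
```python
from h import *
s=arm.sense(); ci=arm.camera_info("wrist"); print(s['time_s'],s['position'],s['gripper_width'])
im=arm.get_image("wrist"); cv2.imwrite("pics/w3.png",im[:,:,::-1])
print(plane("wrist",[(256,300)],55,ci),proj("wrist",[s['position'],[581,104,55],[571,-15,50]],ci))
```

```text
4.65 [580.7 105.2 221.9] 0.9711578457676885
[[592.1 -46.2]] [[260.1 244.3]
 [259.4 171.6]
 [240.  272. ]]
```

View pics/w3.png

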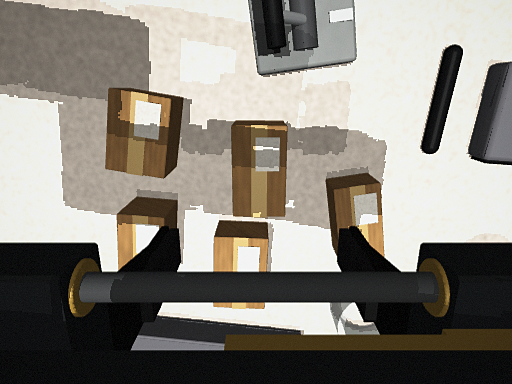

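Carton a's top is centred at (260,170), matching the predicted (259,172), and the fingertips straddle it. I'll go down and grip.

Call:
carry_out(travel=[[0,0,-0.04],[0,0,-0.04],[0,0,-0.04],[0,0,-0.04],[0,0,-0.025],[0,0,-0.0135],[0,0,-0.01],[0,0,0],[0,0,0],[0,0,0]], twist=[[0,0,0],[0,0,0],[0,0,0],[0,0,0],[0,0,0],[0,0,0],[0,0,0],[0,0,0],[0,0,0],[0,0,0]], jaw=[0.087,0.087,0.087,0.087,0.087,0.087,0.087,0.03,0.03,0.03], force=30)

```text
time_s: 5.53
position: [581.9, 104.7, 15.2]
ee_rot: [[0.1, 0.003, 0.995], [-0.995, -0.0, 0.1], [0.0, -1.0, 0.003]]
wrist_force: [0.0, 0.7, 0.4]
gripper_width: 0.851
```

Call:
carry_out(travel=[[0,0,0],[0,0,0],[0,0,0],[0,0,0],[0,0,0],[0,0,0.01],[0,0,0.02],[0,0,0.03],[0,0,0.03],[0,0,0.02]], twist=[[0,0,0],[0,0,0],[0,0,0],[0,0,0],[0,0,0],[0,0,0],[0,0,0],[0,0,0],[0,0,0],[0,0,0]], jaw=[0.03,0.03,0.03,0.03,0.03,0.03,0.03,0.03,0.03,0.03])

```text
time_s: 6.37
position: [581.3, 104.2, 126.7]
ee_rot: [[0.099, 0.002, 0.995], [-0.995, -0.0, 0.099], [0.0, -1.0, 0.002]]
wrist_force: [0.5, 0.0, -2.2]
gripper_width: 0.631
```

Call:
carry_out(travel=[[0.0006,-0.0181,0],[0.0006,-0.0181,0],[0.0006,-0.0181,0],[0.0006,-0.0181,0],[0.0006,-0.0181,0],[0.0006,-0.0181,0],[0.0006,-0.0181,0],[0.0006,-0.0181,0]], twist=[[0,0,-0.1058],[0,0,-0.1058],[0,0,-0.1058],[0,0,-0.1058],[0,0,-0.1058],[0,0,-0.1058],[0,0,-0.1058],[0,0,-0.1058]], jaw=[0.03,0.03,0.03,0.03,0.03,0.03,0.03,0.03])

```text
time_s: 7.03
position: [584.9, -41.3, 124.2]
ee_rot: [[-0.684, -0.001, 0.73], [-0.73, 0.0, -0.684], [0.0, -1.0, -0.001]]
wrist_force: [-0.2, 0.9, -0.7]
gripper_width: 0.631
```

Call:
carry_out(travel=[[0.0006,-0.0181,0],[0.0006,-0.0181,0],[0.0006,-0.0181,0],[0.0006,-0.0181,0],[0.0006,-0.0181,0],[0.0006,-0.0181,0],[0.0006,-0.0181,0],[0.0006,-0.0181,0],[0,0,0],[0,0,0]], twist=[[0,0,-0.1058],[0,0,-0.1058],[0,0,-0.1058],[0,0,-0.1058],[0,0,-0.1058],[0,0,-0.1058],[0,0,-0.1058],[0,0,-0.1058],[0,0,0],[0,0,0]], jaw=[0.03,0.03,0.03,0.03,0.03,0.03,0.03,0.03,0.03,0.03])

```text
time_s: 7.87
position: [589.9, -186.0, 124.1]
ee_rot: [[-1.0, -0.0, -0.023], [0.023, 0.001, -1.0], [0.0, -1.0, -0.001]]
wrist_force: [0.7, -0.2, -0.9]
gripper_width: 0.627
```

Run:
```python
from h import *
s=arm.sense(); ci=arm.camera_info("wrist"); print(s['time_s'],s['position'],s['gripper_width'],s['ee_rot'])
im=arm.get_image("wrist"); t=arm.get_image("top"); cv2.imwrite("pics/wt4.png",np.hstack([im,cv2.resize(t[150:270,240:425],None,fx=2,fy=2)[:,:288] if 0 else cv2.resize(t[160:265,295:420],(288,384))])[:,:,::-1])
```

```text
7.8667 [ 589.9 -186.   124.1] 0.6271473809119591 [[-1. -0. -0.]
 [ 0.  0. -1.]
 [ 0. -1. -0.]]
```

View pics/wt4.png

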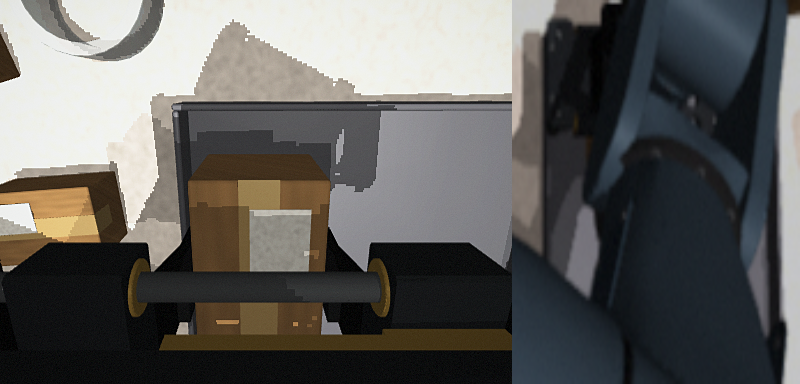

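The wrist view shows carton a held over the tray's +y/far corner; the +y rim is at column ~180 and the far rim at row ~105. I'll check the finger clearance to that rim.

Run:
```python
from h import *
print(plane("wrist",[(176,105),(177,170),(190,135),(400,105)],40))
```

```text
[[ 658.6 -127.2]
 [ 611.1 -123.5]
 [ 637.1 -135.4]
 [ 654.9 -286.8]]
```

Call:
carry_out(travel=[[0,0,-0.03],[0,0,-0.03],[0,0,-0.025],[0,0,-0.012],[0,0,-0.007],[0,0,0],[0,0,0],[0,0,0],[0,0,0],[0,0,0]], twist=[[0,0,0],[0,0,0],[0,0,0],[0,0,0],[0,0,0],[0,0,0],[0,0,0],[0,0,0],[0,0,0],[0,0,0]], jaw=[0.03,0.03,0.03,0.03,0.03,0.03,0.065,0.065,0.065,0.065])

```text
time_s: 8.8
position: [590.9, -185.5, 20.8]
ee_rot: [[-1.0, 0.001, -0.023], [0.023, -0.001, -1.0], [-0.001, -1.0, 0.001]]
wrist_force: [-0.7, -1.0, -0.2]
gripper_width: 0.735
```

Call:
carry_out(travel=[[0,0,0.015],[0,0,0.03],[0,0,0.035],[0,0,0.04],[0,0,0.03],[0,0,0],[0,0,0]], twist=[[0,0,0],[0,0,0],[0,0,0],[0,0,0],[0,0,0],[0,0,0],[0,0,0]], jaw=[0.065,0.065,0.065,0.087,0.087,0.087,0.087])

```text
time_s: 9.38
position: [591.7, -186.1, 172.9]
ee_rot: [[-1.0, 0.005, -0.023], [0.023, -0.003, -1.0], [-0.005, -1.0, 0.003]]
wrist_force: [-1.2, 0.4, -0.5]
gripper_width: 0.955
```

Run:
```python
from h import *
for o in cartons(arm.get_image("top")): print(*[np.round(v,1) for v in o])
```

```text
464.6 4.4 83.1 45.5 89.9 375.5 [268.2 233. ]
460.8 129.6 79.7 58.7 86.0 536.0 [223.6 235.5]
570.8 -15.1 89.4 61.2 -86.7 587.0 [274.  197.1]
692.3 54.1 88.3 53.8 -75.5 476.5 [249.6 155.9]
1040.1 377.9 366.0 260.0 -84.4 1479.5 [161.3  60.3]
```

Call:
carry_out(travel=[[-0.0014,0.0122,0],[-0.0014,0.0122,0],[-0.0014,0.0122,0],[-0.0014,0.0122,0],[-0.0014,0.0122,0],[-0.0014,0.0122,0],[-0.0014,0.0122,0]], twist=[[0,0,0.1177],[0,0,0.1177],[0,0,0.1177],[0,0,0.1177],[0,0,0.1177],[0,0,0.1177],[0,0,0.1177]], jaw=[0.087,0.087,0.087,0.087,0.087,0.087,0.087])

```text
time_s: 10.02
position: [578.8, -98.9, 167.7]
ee_rot: [[-0.692, -0.005, 0.722], [-0.722, 0.002, -0.692], [0.002, -1.0, -0.004]]
wrist_force: [0.0, 0.9, 0.7]
gripper_width: 1.0
```

Call:
carry_out(travel=[[-0.0014,0.0122,0],[-0.0014,0.0122,0],[-0.0014,0.0122,0],[-0.0014,0.0122,0],[-0.0014,0.0122,0],[-0.0014,0.0122,0],[-0.0014,0.0122,0],[0,0,0],[0,0,0],[0,0,0]], twist=[[0,0,0.1177],[0,0,0.1177],[0,0,0.1177],[0,0,0.1177],[0,0,0.1177],[0,0,0.1177],[0,0,0.1177],[0,0,0],[0,0,0],[0,0,0]], jaw=[0.087,0.087,0.087,0.087,0.087,0.087,0.087,0.087,0.087,0.087])

```text
time_s: 10.85
position: [570.3, -14.9, 169.1]
ee_rot: [[0.052, -0.002, 0.999], [-0.999, 0.0, 0.052], [-0.0, -1.0, -0.002]]
wrist_force: [0.1, 0.1, -0.4]
gripper_width: 0.999
```

Run:
```python
from h import *
s=arm.sense(); ci=arm.camera_info("wrist"); print(s['time_s'],s['position'],s['gripper_width'],np.degrees(np.arctan2(s['ee_rot'][1][2],s['ee_rot'][0][2])))
im=arm.get_image("wrist"); cv2.imwrite("pics/w5.png",im[:,:,::-1])
print(proj("wrist",[s['position'],[571,-15,50]],ci))
for o in cartons(arm.get_image("top")): print(*[np.round(v,1) for v in o])
```

```text
10.85 [570.3 -14.9 169.1] 0.9985330146375441 2.9540522483607656
[[260.1 244.3]
 [260.3 183.4]]
462.2 129.9 82.2 56.6 89.8 260.0 [220.8 233.9]
590.3 -187.7 97.5 46.8 -1.9 486.5 [333.3 190.6]
693.8 53.6 90.0 52.6 -74.2 399.5 [247.9 155.2]
1039.3 378.3 365.5 259.8 -84.2 1413.5 [161.2  60.7]
```

Call:
carry_out(travel=[[0,0,-0.04],[0,0,-0.04],[0,0,-0.04],[0,0,-0.02],[0,0,-0.01],[0,0,-0.006],[0,0,0],[0,0,0],[0,0,0],[0,0,0]], twist=[[0,0,0],[0,0,0],[0,0,0],[0,0,0],[0,0,0],[0,0,0],[0,0,0],[0,0,0],[0,0,0],[0,0,0]], jaw=[0.087,0.087,0.087,0.087,0.087,0.087,0.087,0.03,0.03,0.03])

```text
time_s: 11.78
position: [571.9, -14.8, 15.7]
ee_rot: [[0.054, 0.003, 0.999], [-0.999, -0.001, 0.054], [0.001, -1.0, 0.003]]
wrist_force: [-0.4, -0.8, -0.3]
gripper_width: 0.852
```

Call:
carry_out(travel=[[0,0,0],[0,0,0],[0,0,0],[0,0,0],[0,0,0],[0,0,0.01],[0,0,0.02],[0,0,0.03],[0,0,0.03],[0,0,0.02]], twist=[[0,0,0],[0,0,0],[0,0,0],[0,0,0],[0,0,0],[0,0,0],[0,0,0],[0,0,0],[0,0,0],[0,0,0]], jaw=[0.03,0.03,0.03,0.03,0.03,0.03,0.03,0.03,0.03,0.03])

```text
time_s: 12.62
position: [571.1, -14.6, 126.5]
ee_rot: [[0.054, 0.002, 0.999], [-0.999, -0.0, 0.054], [0.0, -1.0, 0.002]]
wrist_force: [0.2, -0.8, -2.0]
gripper_width: 0.69
```

Call:
carry_out(travel=[[-0.0069,-0.0137,0],[-0.0069,-0.0137,0],[-0.0069,-0.0137,0],[-0.0069,-0.0137,0],[-0.0069,-0.0137,0],[-0.0069,-0.0137,0],[-0.0069,-0.0137,0]], twist=[[0,0,-0.1177],[0,0,-0.1177],[0,0,-0.1177],[0,0,-0.1177],[0,0,-0.1177],[0,0,-0.1177],[0,0,-0.1177]], jaw=[0.03,0.03,0.03,0.03,0.03,0.03,0.03])

```text
time_s: 13.2
position: [521.5, -110.8, 124.2]
ee_rot: [[-0.7, -0.001, 0.714], [-0.714, 0.0, -0.7], [0.0, -1.0, -0.001]]
wrist_force: [-0.5, 0.4, -1.4]
gripper_width: 0.685
```

Call:
carry_out(travel=[[-0.0069,-0.0137,0],[-0.0069,-0.0137,0],[-0.0069,-0.0137,0],[-0.0069,-0.0137,0],[-0.0069,-0.0137,0],[-0.0069,-0.0137,0],[-0.0069,-0.0137,0],[0,0,0],[0,0,0]], twist=[[0,0,-0.1177],[0,0,-0.1177],[0,0,-0.1177],[0,0,-0.1177],[0,0,-0.1177],[0,0,-0.1177],[0,0,-0.1177],[0,0,0],[0,0,0]], jaw=[0.03,0.03,0.03,0.03,0.03,0.03,0.03,0.03,0.03])

```text
time_s: 13.95
position: [473.6, -206.6, 124.2]
ee_rot: [[-1.0, -0.0, -0.023], [0.023, 0.001, -1.0], [0.0, -1.0, -0.001]]
wrist_force: [-0.1, 0.1, -1.7]
gripper_width: 0.688
```

Run:
```python
from h import *
im=arm.get_image("wrist"); t=arm.get_image("side"); cv2.imwrite("pics/ws6.png",np.hstack([im,cv2.resize(t[100:290,190:350],(288,342))[:,:] if 0 else cv2.resize(t[110:290,200:335],(288,384))])[:,:,::-1])
for o in cartons(arm.get_image("top")): print(*[np.round(v,1) for v in o])
```

```text
464.7 5.8 86.0 45.5 89.8 461.5 [267.3 234.1]
460.7 129.9 79.7 59.6 86.3 541.0 [223.5 235.5]
590.4 -184.9 97.3 53.0 -1.6 567.5 [332.1 190.2]
693.6 54.4 88.3 52.6 -74.2 459.5 [249.5 155.6]
1039.3 378.4 365.6 259.8 -84.2 1416.0 [161.   60.7]
```

View pics/ws6.png

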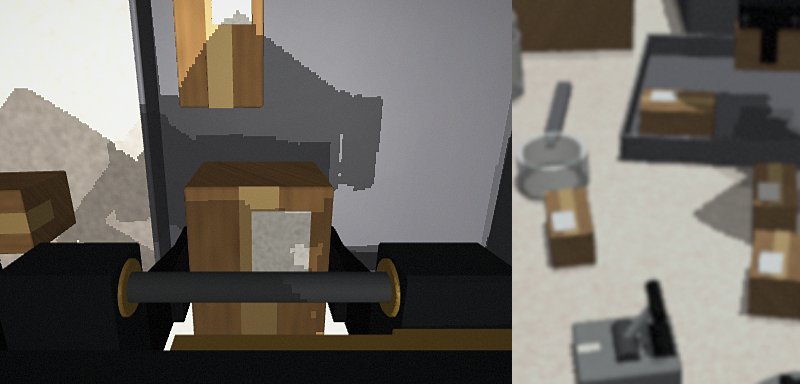

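b is held and a lies flat on the tray floor in the far +y corner, with b's drop spot clear. I'll place b and go on to c.

Call:
carry_out(travel=[[0,0,-0.03],[0,0,-0.03],[0,0,-0.025],[0,0,-0.012],[0,0,-0.007],[0,0,0],[0,0,0],[0,0,0],[0,0,0],[0,0,0]], twist=[[0,0,0],[0,0,0],[0,0,0],[0,0,0],[0,0,0],[0,0,0],[0,0,0],[0,0,0],[0,0,0],[0,0,0]], jaw=[0.03,0.03,0.03,0.03,0.03,0.03,0.07,0.07,0.07,0.07])

```text
time_s: 14.93
position: [474.6, -206.5, 20.6]
ee_rot: [[-1.0, 0.001, -0.023], [0.023, -0.001, -1.0], [-0.001, -1.0, 0.001]]
wrist_force: [0.4, 0.6, -0.5]
gripper_width: 0.798
```

Call:
carry_out(travel=[[0,0,0.015],[0,0,0.03],[0,0,0.035],[0,0,0.04],[0,0,0.03],[0,0,0],[0,0,0]], twist=[[0,0,0],[0,0,0],[0,0,0],[0,0,0],[0,0,0],[0,0,0],[0,0,0]], jaw=[0.07,0.07,0.07,0.087,0.087,0.087,0.087])

```text
time_s: 15.52
position: [475.2, -207.1, 172.3]
ee_rot: [[-1.0, 0.005, -0.023], [0.023, -0.003, -1.0], [-0.005, -1.0, 0.003]]
wrist_force: [-0.5, 0.0, -0.6]
gripper_width: 0.974
```

Call:
carry_out(travel=[[-0.0006,0.0151,0],[-0.0006,0.0151,0],[-0.0006,0.0151,0],[-0.0006,0.0151,0],[-0.0006,0.0151,0],[-0.0006,0.0151,0],[-0.0006,0.0151,0]], twist=[[0,0,0.1139],[0,0,0.1139],[0,0,0.1139],[0,0,0.1139],[0,0,0.1139],[0,0,0.1139],[0,0,0.1139]], jaw=[0.087,0.087,0.087,0.087,0.087,0.087,0.087])

```text
time_s: 16.1
position: [468.4, -99.4, 168.3]
ee_rot: [[-0.711, -0.004, 0.703], [-0.703, 0.002, -0.711], [0.001, -1.0, -0.004]]
wrist_force: [-0.4, -0.6, -0.2]
gripper_width: 1.002
```

Call:
carry_out(travel=[[-0.0006,0.0151,0],[-0.0006,0.0151,0],[-0.0006,0.0151,0],[-0.0006,0.0151,0],[-0.0006,0.0151,0],[-0.0006,0.0151,0],[-0.0006,0.0151,0],[0,0,0],[0,0,0],[0,0,0]], twist=[[0,0,0.1139],[0,0,0.1139],[0,0,0.1139],[0,0,0.1139],[0,0,0.1139],[0,0,0.1139],[0,0,0.1139],[0,0,0],[0,0,0],[0,0,0]], jaw=[0.087,0.087,0.087,0.087,0.087,0.087,0.087,0.087,0.087,0.087])

```text
time_s: 16.93
position: [465.3, 4.7, 169.3]
ee_rot: [[-0.001, -0.002, 1.0], [-1.0, 0.0, -0.001], [-0.0, -1.0, -0.002]]
wrist_force: [0.1, 0.3, -0.5]
gripper_width: 1.001
```

Run:
```python
from h import *
s=arm.sense(); ci=arm.camera_info("wrist"); im=arm.get_image("wrist")
print(s['position'],np.degrees(np.arctan2(s['ee_rot'][1][2],s['ee_rot'][0][2])))
cv2.imwrite("pics/w7.png",im[:,:,::-1]); print(proj("wrist",[[465,5,60]],ci))
hsv=cv2.cvtColor(im,cv2.COLOR_RGB2HSV); m=cv2.inRange(hsv,(5,70,50),(30,255,255)); m[240:]=0
for c in cv2.findContours(m,cv2.RETR_EXTERNAL,cv2.CHAIN_APPROX_NONE)[0]:
    if cv2.contourArea(c)>800: print(cv2.boundingRect(c))
for o in cartons(arm.get_image("top")): print(*[np.round(v,1) for v in o])
```

```text
[465.3   4.7 169.3] -0.06295956908692275
[[259.1 186.1]]
(226, 129, 61, 105)
(468, 71, 44, 112)
(209, 0, 83, 85)
461.2 129.8 80.3 59.0 86.5 496.5 [223.6 235.7]
474.1 -204.5 89.9 58.1 -1.7 614.0 [339.8 230.8]
590.4 -184.9 97.4 53.0 -1.6 574.0 [332.  190.4]
694.5 54.6 88.6 49.5 -75.6 456.0 [249.9 155.1]
1054.8 372.0 368.0 257.3 -89.2 1391.5 [161.2  60.6]
```

Call:
carry_out(travel=[[0,0,-0.04],[0,0,-0.04],[0,0,-0.04],[0,0,-0.02],[0,0,-0.01],[0,0,-0.006],[0,0,0],[0,0,0],[0,0,0],[0,0,0]], twist=[[0,0,0],[0,0,0],[0,0,0],[0,0,0],[0,0,0],[0,0,0],[0,0,0],[0,0,0],[0,0,0],[0,0,0]], jaw=[0.087,0.087,0.087,0.087,0.087,0.087,0.03,0.03,0.03,0.03])

```text
time_s: 17.87
position: [466.7, 4.8, 15.3]
ee_rot: [[0.001, 0.003, 1.0], [-1.0, -0.001, 0.001], [0.001, -1.0, 0.003]]
wrist_force: [0.3, 0.2, 0.3]
gripper_width: 0.784
```

Call:
carry_out(travel=[[0,0,0],[0,0,0],[0,0,0],[0,0,0],[0,0,0],[0,0,0.01],[0,0,0.02],[0,0,0.03],[0,0,0.03],[0,0,0.02]], twist=[[0,0,0],[0,0,0],[0,0,0],[0,0,0],[0,0,0],[0,0,0],[0,0,0],[0,0,0],[0,0,0],[0,0,0]], jaw=[0.03,0.03,0.03,0.03,0.03,0.03,0.03,0.03,0.03,0.03])

```text
time_s: 18.7
position: [466.4, 5.0, 126.5]
ee_rot: [[0.001, 0.003, 1.0], [-1.0, -0.001, 0.001], [0.001, -1.0, 0.003]]
wrist_force: [-0.2, 0.8, -3.6]
gripper_width: 0.572
```

Call:
carry_out(travel=[[0.0081,-0.0241,0],[0.0081,-0.0241,0],[0.0081,-0.0241,0],[0.0081,-0.0241,0],[0.0081,-0.0241,0],[0.0081,-0.0241,0],[0.0081,-0.0241,0],[0.0081,-0.0241,0]], twist=[[0,0,-0.1063],[0,0,-0.1063],[0,0,-0.1063],[0,0,-0.1063],[0,0,-0.1063],[0,0,-0.1063],[0,0,-0.1063],[0,0,-0.1063]], jaw=[0.03,0.03,0.03,0.03,0.03,0.03,0.03,0.03])

```text
time_s: 19.37
position: [530.5, -188.8, 124.3]
ee_rot: [[-0.755, -0.0, 0.656], [-0.656, 0.0, -0.755], [-0.0, -1.0, -0.0]]
wrist_force: [1.0, 0.5, -1.8]
gripper_width: 0.569
```

Call:
carry_out(travel=[[0.0081,-0.0241,0],[0.0081,-0.0241,0],[0.0081,-0.0241,0],[0.0081,-0.0241,0],[0.0081,-0.0241,0],[0.0081,-0.0241,0],[0.0081,-0.0241,0],[0,0,0],[0,0,0],[0,0,0]], twist=[[0,0,-0.1063],[0,0,-0.1063],[0,0,-0.1063],[0,0,-0.1063],[0,0,-0.1063],[0,0,-0.1063],[0,0,-0.1063],[0,0,0],[0,0,0],[0,0,0]], jaw=[0.03,0.03,0.03,0.03,0.03,0.03,0.03,0.03,0.03,0.03])

```text
time_s: 20.2
position: [586.3, -355.5, 123.6]
ee_rot: [[-1.0, -0.002, -0.022], [0.022, 0.002, -1.0], [0.002, -1.0, -0.002]]
wrist_force: [-0.0, 0.4, -1.4]
gripper_width: 0.573
```

Run:
```python
from h import *
im=arm.get_image("wrist"); t=arm.get_image("side"); cv2.imwrite("pics/ws8.png",np.hstack([im,cv2.resize(t[110:290,200:335],(288,384))])[:,:,::-1])
for o in cartons(arm.get_image("top")): print(*[np.round(v,1) for v in o])
```

```text
461.1 129.8 79.7 58.9 86.3 537.0 [223.5 235.5]
590.4 -184.9 97.4 53.0 -1.6 558.5 [332.  190.2]
693.6 54.4 88.3 52.6 -74.2 459.5 [249.5 155.6]
1039.4 378.1 365.8 259.8 -84.2 1430.5 [161.1  60.6]
```

View pics/ws8.png

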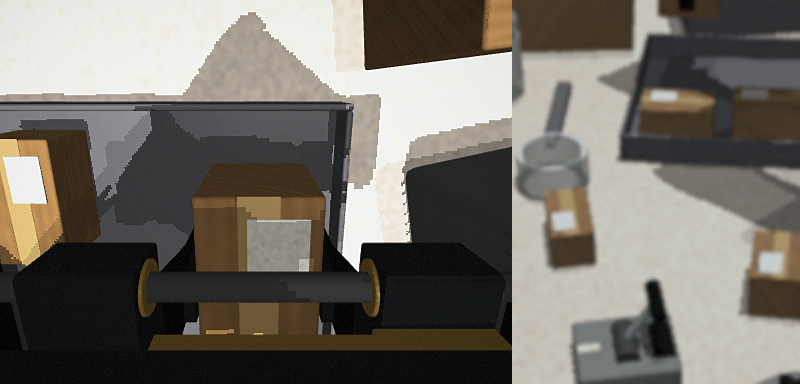

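c is held over the far -y corner, and the drop spot is free. A tall dark object at right (405+,165+) is close to where the gripper body will come down, so I'll measure it first.

Run:
```python
from h import *
for z in (0,60,120): print(z,plane("wrist",[(407,170),(407,235),(510,145),(345,105),(345,200)],z).round().tolist())
for z in (0,60,120): print(z,plane("top",[(427,188),(445,272),(430,215)],z).round().tolist())
c=arm.camera_info("side"); t=arm.get_image("side"); print(ray("side",[(275,95),(281,122),(352,88)])[0])
print(proj("side",[[600,-460,0],[600,-460,60],[600,-460,120],[480,-450,0],[480,-450,120]]))
```

```text
0 [[594.0, -485.0], [532.0, -492.0], [614.0, -571.0], [651.0, -428.0], [568.0, -432.0]]
60 [[609.0, -458.0], [560.0, -464.0], [625.0, -526.0], [654.0, -413.0], [588.0, -417.0]]
120 [[624.0, -432.0], [588.0, -435.0], [636.0, -481.0], [657.0, -398.0], [609.0, -401.0]]
0 [[605.0, -492.0], [351.0, -531.0], [522.0, -496.0]]
60 [[597.0, -463.0], [356.0, -499.0], [518.0, -467.0]]
120 [[588.0, -434.0], [361.0, -468.0], [514.0, -437.0]]
[496.8 996.  724.6]
[[280.4 131. ]
 [280.3 114.4]
 [280.2  97. ]
 [316.6 133.2]
 [318.   98.9]]
```

The tall object's base is at y≈-490, 40 mm clear of the gripper body. Placing c, then going to e.

Call:
carry_out(travel=[[0,0,-0.03],[0,0,-0.03],[0,0,-0.025],[0,0,-0.012],[0,0,-0.007],[0,0,0],[0,0,0],[0,0,0],[0,0,0],[0,0,0]], twist=[[0,0,0],[0,0,0],[0,0,0],[0,0,0],[0,0,0],[0,0,0],[0,0,0],[0,0,0],[0,0,0],[0,0,0]], jaw=[0.03,0.03,0.03,0.03,0.03,0.03,0.06,0.06,0.06,0.06])

```text
time_s: 21.23
position: [587.9, -357.0, 21.1]
ee_rot: [[-1.0, 0.002, -0.023], [0.023, -0.001, -1.0], [-0.002, -1.0, 0.001]]
wrist_force: [0.2, -0.1, -0.1]
gripper_width: 0.677
```

Call:
carry_out(travel=[[0,0,0.015],[0,0,0.03],[0,0,0.035],[0,0,0.04],[0,0,0.03],[0,0,0],[0,0,0]], twist=[[0,0,0],[0,0,0],[0,0,0],[0,0,0],[0,0,0],[0,0,0],[0,0,0]], jaw=[0.06,0.06,0.06,0.087,0.087,0.087,0.087])

```text
time_s: 21.82
position: [588.7, -357.7, 174.5]
ee_rot: [[-1.0, 0.006, -0.023], [0.023, -0.005, -1.0], [-0.006, -1.0, 0.005]]
wrist_force: [0.2, 0.0, -1.0]
gripper_width: 0.907
```

Call:
carry_out(travel=[[0.0064,0.0242,0],[0.0064,0.0242,0],[0.0064,0.0242,0],[0.0064,0.0242,0],[0.0064,0.0242,0],[0.0064,0.0242,0],[0.0064,0.0242,0],[0.0064,0.0242,0],[0.0064,0.0242,0]], twist=[[0,0,0.1092],[0,0,0.1092],[0,0,0.1092],[0,0,0.1092],[0,0,0.1092],[0,0,0.1092],[0,0,0.1092],[0,0,0.1092],[0,0,0.1092]], jaw=[0.087,0.087,0.087,0.087,0.087,0.087,0.087,0.087,0.087])

```text
time_s: 22.57
position: [643.7, -137.0, 168.5]
ee_rot: [[-0.569, -0.003, 0.822], [-0.822, 0.001, -0.569], [0.001, -1.0, -0.004]]
wrist_force: [0.6, -0.1, -0.1]
gripper_width: 0.998
```

Call:
carry_out(travel=[[0.0064,0.0242,0],[0.0064,0.0242,0],[0.0064,0.0242,0],[0.0064,0.0242,0],[0.0064,0.0242,0],[0.0064,0.0242,0],[0.0064,0.0242,0],[0.0064,0.0242,0],[0,0,0],[0,0,0]], twist=[[0,0,0.1092],[0,0,0.1092],[0,0,0.1092],[0,0,0.1092],[0,0,0.1092],[0,0,0.1092],[0,0,0.1092],[0,0,0.1092],[0,0,0],[0,0,0]], jaw=[0.087,0.087,0.087,0.087,0.087,0.087,0.087,0.087,0.087,0.087])

```text
time_s: 23.4
position: [694.8, 56.4, 168.5]
ee_rot: [[0.261, -0.003, 0.965], [-0.965, -0.0, 0.261], [-0.001, -1.0, -0.003]]
wrist_force: [0.6, -0.3, -0.5]
gripper_width: 1.001
```

Run:
```python
from h import *
s=arm.sense(); ci=arm.camera_info("wrist"); im=arm.get_image("wrist"); t=arm.get_image("top")
print(s['position'],np.degrees(np.arctan2(s['ee_rot'][1][2],s['ee_rot'][0][2])))
cv2.imwrite("pics/w9.png",np.hstack([im,cv2.resize(t[160:265,295:420],(288,384))])[:,:,::-1]); print(proj("wrist",[[696,54.5,46]],ci))
for o in cartons(t): print(*[np.round(v,1) for v in o])
```

```text
[694.8  56.4 168.5] 15.141596674733044
[[260.4 184.8]]
474.0 -204.5 89.7 58.1 -1.7 612.0 [339.8 230.9]
587.4 -358.4 85.9 50.6 -0.5 461.5 [391.  191.3]
590.3 -184.9 97.5 53.0 -1.6 579.0 [332.  190.5]
1040.1 377.9 366.0 260.0 -84.4 1476.5 [161.3  60.3]
```

View pics/w9.png

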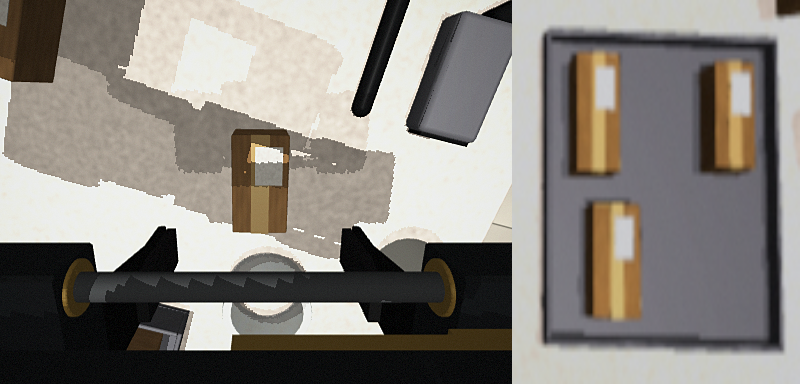

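Carton e is centred at (260,183) under the open fingers, and three cartons stand well apart in the tray. I'll check the mug's distance from the gripper body before going down.

Run:
```python
from h import *
for z in (0,90): print(z,plane("wrist",[(380,245),(413,230)],z).round(),plane("top",[(260,93),(272,108),(274,118),(285,93),(272,80)],z).round().tolist())
```

```text
0 [[843.   7.]
 [871.  33.]] [[908.0, 22.0], [859.0, -16.0], [826.0, -22.0], [909.0, -58.0], [951.0, -17.0]]
90 [[797.  41.]
 [817.  60.]] [[872.0, 25.0], [826.0, -9.0], [796.0, -15.0], [872.0, -48.0], [912.0, -10.0]]
```

Call:
carry_out(travel=[[0,0,-0.04],[0,0,-0.04],[0,0,-0.04],[0,0,-0.02],[0,0,-0.01],[0,0,-0.006],[0,0,0],[0,0,0],[0,0,0],[0,0,0]], twist=[[0,0,0],[0,0,0],[0,0,0],[0,0,0],[0,0,0],[0,0,0],[0,0,0],[0,0,0],[0,0,0],[0,0,0]], jaw=[0.087,0.087,0.087,0.087,0.087,0.087,0.03,0.03,0.03,0.03])

```text
time_s: 24.33
position: [697.5, 54.8, 16.2]
ee_rot: [[0.26, 0.004, 0.966], [-0.966, -0.0, 0.26], [0.001, -1.0, 0.004]]
wrist_force: [-1.2, -0.2, 0.1]
gripper_width: 0.781
```

Call:
carry_out(travel=[[0,0,0],[0,0,0],[0,0,0],[0,0,0],[0,0,0],[0,0,0.01],[0,0,0.02],[0,0,0.03],[0,0,0.03],[0,0,0.02]], twist=[[0,0,0],[0,0,0],[0,0,0],[0,0,0],[0,0,0],[0,0,0],[0,0,0],[0,0,0],[0,0,0],[0,0,0]], jaw=[0.03,0.03,0.03,0.03,0.03,0.03,0.03,0.03,0.03,0.03])

```text
time_s: 25.17
position: [696.7, 55.0, 126.6]
ee_rot: [[0.26, 0.002, 0.966], [-0.966, -0.0, 0.26], [0.001, -1.0, 0.002]]
wrist_force: [0.8, 0.3, -1.9]
gripper_width: 0.573
```

Call:
carry_out(travel=[[-0.0063,-0.0193,0],[-0.0063,-0.0193,0],[-0.0063,-0.0193,0],[-0.0063,-0.0193,0],[-0.0063,-0.0193,0],[-0.0063,-0.0193,0],[-0.0063,-0.0193,0],[-0.0063,-0.0193,0],[-0.0063,-0.0193,0]], twist=[[0,0,-0.1092],[0,0,-0.1092],[0,0,-0.1092],[0,0,-0.1092],[0,0,-0.1092],[0,0,-0.1092],[0,0,-0.1092],[0,0,-0.1092],[0,0,-0.1092]], jaw=[0.03,0.03,0.03,0.03,0.03,0.03,0.03,0.03,0.03])

```text
time_s: 25.92
position: [638.4, -119.4, 123.8]
ee_rot: [[-0.663, -0.001, 0.748], [-0.748, 0.0, -0.663], [0.0, -1.0, -0.001]]
wrist_force: [0.6, -0.6, -2.1]
gripper_width: 0.571
```

Call:
carry_out(travel=[[-0.0063,-0.0193,0],[-0.0063,-0.0193,0],[-0.0063,-0.0193,0],[-0.0063,-0.0193,0],[-0.0063,-0.0193,0],[-0.0063,-0.0193,0],[-0.0063,-0.0193,0],[-0.0063,-0.0193,0],[0,0,0],[0,0,0]], twist=[[0,0,-0.1092],[0,0,-0.1092],[0,0,-0.1092],[0,0,-0.1092],[0,0,-0.1092],[0,0,-0.1092],[0,0,-0.1092],[0,0,-0.1092],[0,0,0],[0,0,0]], jaw=[0.03,0.03,0.03,0.03,0.03,0.03,0.03,0.03,0.03,0.03])

```text
time_s: 26.75
position: [588.2, -274.0, 123.8]
ee_rot: [[-1.0, -0.001, -0.024], [0.024, 0.001, -1.0], [0.001, -1.0, -0.001]]
wrist_force: [0.4, 0.7, -1.4]
gripper_width: 0.571
```

Run:
```python
from h import *
im=arm.get_image("wrist"); t=arm.get_image("side"); cv2.imwrite("pics/ws10.png",np.hstack([im,cv2.resize(t[110:290,200:335],(288,384))])[:,:,::-1])
for o in cartons(arm.get_image("top")): print(*[np.round(v,1) for v in o])
```

```text
460.8 129.8 79.7 58.7 86.1 538.0 [223.6 235.5]
599.6 -183.5 79.0 50.1 -1.9 380.0 [332.1 186.6]
1040.1 377.9 366.0 260.0 -84.4 1466.5 [161.3  60.3]
```

View pics/ws10.png

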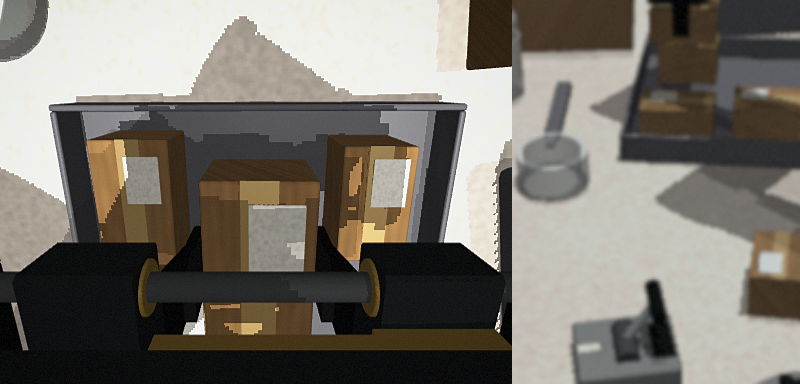

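e is held midway between a and c with gaps on both sides. Placing it, then on to d.

Call:
carry_out(travel=[[0,0,-0.03],[0,0,-0.03],[0,0,-0.025],[0,0,-0.012],[0,0,-0.007],[0,0,0],[0,0,0],[0,0,0],[0,0,0],[0,0,0]], twist=[[0,0,0],[0,0,0],[0,0,0],[0,0,0],[0,0,0],[0,0,0],[0,0,0],[0,0,0],[0,0,0],[0,0,0]], jaw=[0.03,0.03,0.03,0.03,0.03,0.03,0.06,0.06,0.06,0.06])

```text
time_s: 27.73
position: [589.6, -273.5, 20.9]
ee_rot: [[-1.0, 0.002, -0.023], [0.023, -0.001, -1.0], [-0.002, -1.0, 0.001]]
wrist_force: [-0.2, 0.2, 0.7]
gripper_width: 0.686
```

Call:
carry_out(travel=[[0,0,0.015],[0,0,0.03],[0,0,0.035],[0,0,0.04],[0,0,0.03],[0,0,0],[0,0,0]], twist=[[0,0,0],[0,0,0],[0,0,0],[0,0,0],[0,0,0],[0,0,0],[0,0,0]], jaw=[0.06,0.06,0.06,0.087,0.087,0.087,0.087])

```text
time_s: 28.32
position: [590.4, -274.1, 173.2]
ee_rot: [[-1.0, 0.005, -0.023], [0.023, -0.004, -1.0], [-0.005, -1.0, 0.004]]
wrist_force: [0.9, 0.5, -0.8]
gripper_width: 0.911
```

Call:
carry_out(travel=[[-0.0075,0.0237,0],[-0.0075,0.0237,0],[-0.0075,0.0237,0],[-0.0075,0.0237,0],[-0.0075,0.0237,0],[-0.0075,0.0237,0],[-0.0075,0.0237,0],[-0.0075,0.0237,0],[-0.0075,0.0237,0]], twist=[[0,0,0.0898],[0,0,0.0898],[0,0,0.0898],[0,0,0.0898],[0,0,0.0898],[0,0,0.0898],[0,0,0.0898],[0,0,0.0898],[0,0,0.0898]], jaw=[0.087,0.087,0.087,0.087,0.087,0.087,0.087,0.087,0.087])

```text
time_s: 29.07
position: [519.6, -58.4, 168.5]
ee_rot: [[-0.704, -0.003, 0.71], [-0.71, 0.001, -0.704], [0.002, -1.0, -0.003]]
wrist_force: [-0.1, 1.1, 0.7]
gripper_width: 0.998
```

Call:
carry_out(travel=[[-0.0075,0.0237,0],[-0.0075,0.0237,0],[-0.0075,0.0237,0],[-0.0075,0.0237,0],[-0.0075,0.0237,0],[-0.0075,0.0237,0],[-0.0075,0.0237,0],[-0.0075,0.0237,0],[0,0,0],[0,0,0]], twist=[[0,0,0.0898],[0,0,0.0898],[0,0,0.0898],[0,0,0.0898],[0,0,0.0898],[0,0,0.0898],[0,0,0.0898],[0,0,0.0898],[0,0,0],[0,0,0]], jaw=[0.087,0.087,0.087,0.087,0.087,0.087,0.087,0.087,0.087,0.087])

```text
time_s: 29.9
position: [459.9, 130.5, 168.9]
ee_rot: [[-0.065, -0.003, 0.998], [-0.998, -0.0, -0.065], [0.001, -1.0, -0.003]]
wrist_force: [0.0, -1.9, 0.5]
gripper_width: 1.002
```

Run:
```python
from h import *
s=arm.sense(); ci=arm.camera_info("wrist"); im=arm.get_image("wrist"); t=arm.get_image("top")
print(s['position'],np.degrees(np.arctan2(s['ee_rot'][1][2],s['ee_rot'][0][2])))
print(proj("wrist",[[461,130,55]],ci))
hsv=cv2.cvtColor(im,cv2.COLOR_RGB2HSV); m=cv2.inRange(hsv,(5,70,50),(30,255,255)); m[240:]=0
for c in cv2.findContours(m,cv2.RETR_EXTERNAL,cv2.CHAIN_APPROX_NONE)[0]:
    if cv2.contourArea(c)>800: print(cv2.boundingRect(c))
for o in cartons(t): print(*[np.round(v,1) for v in o])
```

```text
[459.9 130.5 168.9] -3.7486286629176164
[[260.9 185.3]]
(222, 132, 72, 99)
474.0 -204.5 89.8 58.1 -1.7 614.0 [339.8 230.8]
587.7 -359.7 86.9 50.0 -2.8 459.5 [391.  191.2]
587.5 -270.0 91.8 47.3 -2.2 479.5 [360.9 191.3]
590.4 -184.9 97.4 53.0 -1.6 574.0 [332.  190.4]
1054.8 372.0 368.0 257.3 -89.2 1387.5 [161.2  60.6]
```

Call:
carry_out(travel=[[0,0,-0.04],[0,0,-0.04],[0,0,-0.04],[0,0,-0.02],[0,0,-0.01],[0,0,-0.006],[0,0,0],[0,0,0],[0,0,0],[0,0,0]], twist=[[0,0,0],[0,0,0],[0,0,0],[0,0,0],[0,0,0],[0,0,0],[0,0,0],[0,0,0],[0,0,0],[0,0,0]], jaw=[0.087,0.087,0.087,0.087,0.087,0.087,0.03,0.03,0.03,0.03])

```text
time_s: 30.83
position: [462.5, 129.8, 15.4]
ee_rot: [[-0.067, 0.003, 0.998], [-0.998, 0.0, -0.067], [-0.0, -1.0, 0.003]]
wrist_force: [0.5, 0.4, -0.2]
gripper_width: 0.782
```

Call:
carry_out(travel=[[0,0,0],[0,0,0],[0,0,0],[0,0,0],[0,0,0],[0,0,0.01],[0,0,0.02],[0,0,0.03],[0,0,0.03],[0,0,0.02]], twist=[[0,0,0],[0,0,0],[0,0,0],[0,0,0],[0,0,0],[0,0,0],[0,0,0],[0,0,0],[0,0,0],[0,0,0]], jaw=[0.03,0.03,0.03,0.03,0.03,0.03,0.03,0.03,0.03,0.03])

```text
time_s: 31.67
position: [462.2, 129.9, 126.9]
ee_rot: [[-0.067, 0.003, 0.998], [-0.998, 0.0, -0.067], [-0.0, -1.0, 0.003]]
wrist_force: [1.0, -1.0, -1.5]
gripper_width: 0.689
```

Call:
carry_out(travel=[[0.0006,-0.0258,0],[0.0006,-0.0258,0],[0.0006,-0.0258,0],[0.0006,-0.0258,0],[0.0006,-0.0258,0],[0.0006,-0.0258,0],[0.0006,-0.0258,0],[0.0006,-0.0258,0],[0.0006,-0.0258,0]], twist=[[0,0,-0.0848],[0,0,-0.0848],[0,0,-0.0848],[0,0,-0.0848],[0,0,-0.0848],[0,0,-0.0848],[0,0,-0.0848],[0,0,-0.0848],[0,0,-0.0848]], jaw=[0.03,0.03,0.03,0.03,0.03,0.03,0.03,0.03,0.03])

```text
time_s: 32.42
position: [466.7, -103.7, 124.8]
ee_rot: [[-0.741, 0.001, 0.672], [-0.672, -0.0, -0.741], [-0.0, -1.0, 0.001]]
wrist_force: [0.5, 0.5, -1.8]
gripper_width: 0.689
```

Call:
carry_out(travel=[[0.0006,-0.0258,0],[0.0006,-0.0258,0],[0.0006,-0.0258,0],[0.0006,-0.0258,0],[0.0006,-0.0258,0],[0.0006,-0.0258,0],[0.0006,-0.0258,0],[0.0006,-0.0258,0],[0.0006,-0.0258,0],[0,0,0]], twist=[[0,0,-0.0848],[0,0,-0.0848],[0,0,-0.0848],[0,0,-0.0848],[0,0,-0.0848],[0,0,-0.0848],[0,0,-0.0848],[0,0,-0.0848],[0,0,-0.0848],[0,0,0]], jaw=[0.03,0.03,0.03,0.03,0.03,0.03,0.03,0.03,0.03,0.03])

```text
time_s: 33.25
position: [473.5, -340.9, 125.3]
ee_rot: [[-1.0, 0.005, -0.028], [0.028, -0.007, -1.0], [-0.005, -1.0, 0.007]]
wrist_force: [0.6, -1.2, -0.7]
gripper_width: 0.687
```

Run:
```python
from h import *
im=arm.get_image("wrist"); t=arm.get_image("side"); cv2.imwrite("pics/ws11.png",np.hstack([im,cv2.resize(t[110:290,200:335],(288,384))])[:,:,::-1])
print(proj("wrist",[[472,-335,70],[474,-204,55]]))
# wheel seen from wherever: top view fits
t=arm.get_image("top"); cv2.imwrite("pics/whl.png",cv2.resize(t[210:285,105:180],None,fx=8,fy=8,interpolation=cv2.INTER_CUBIC)[:,:,::-1])
```

```text
[[257.7 208.5]
 [ 78.5 203.2]]
```

View pics/ws11.png

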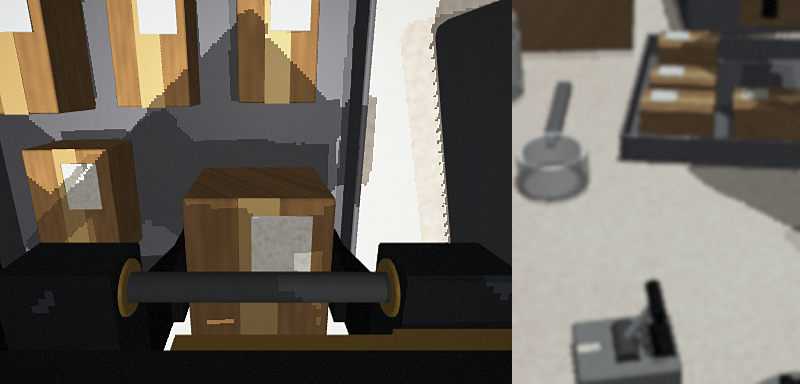

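d is held over its slot beside b, and the four others are flat in the tray. Placing d, then moving over the wheel.

Call:
carry_out(travel=[[0,0,0],[0,0,0],[0,0,-0.03],[0,0,-0.03],[0,0,-0.025],[0,0,-0.012],[0,0,-0.007],[0,0,0],[0,0,0],[0,0,0]], twist=[[0,0,0],[0,0,0],[0,0,0],[0,0,0],[0,0,0],[0,0,0],[0,0,0],[0,0,0],[0,0,0],[0,0,0]], jaw=[0.03,0.03,0.03,0.03,0.03,0.03,0.03,0.03,0.07,0.07])

```text
time_s: 34.23
position: [473.1, -335.1, 21.1]
ee_rot: [[-1.0, 0.002, -0.022], [0.022, -0.002, -1.0], [-0.002, -1.0, 0.002]]
wrist_force: [0.4, 0.7, 0.1]
gripper_width: 0.759
```

Call:
carry_out(travel=[[0,0,0],[0,0,0],[0,0,0.015],[0,0,0.03],[0,0,0.035],[0,0,0.04],[0,0,0.04],[0,0,0.04],[0,0,0]], twist=[[0,0,0],[0,0,0],[0,0,0],[0,0,0],[0,0,0],[0,0,0],[0,0,0],[0,0,0],[0,0,0]], jaw=[0.07,0.07,0.07,0.07,0.07,0.07,0.06,0.06,0.06])

```text
time_s: 34.98
position: [476.1, -338.4, 229.1]
ee_rot: [[-1.0, 0.013, -0.023], [0.022, -0.013, -1.0], [-0.013, -1.0, 0.013]]
wrist_force: [0.7, -0.6, 1.1]
gripper_width: 0.704
```

Call:
carry_out(travel=[[-0.0014,0.0217,0],[-0.0014,0.0217,0],[-0.0014,0.0217,0],[-0.0014,0.0217,0],[-0.0014,0.0217,0],[-0.0014,0.0217,0],[-0.0014,0.0217,0],[-0.0014,0.0217,0]], twist=[[0,0,0.1205],[0,0,0.1205],[0,0,0.1205],[0,0,0.1205],[0,0,0.1205],[0,0,0.1205],[0,0,0.1205],[0,0,0.1205]], jaw=[0.06,0.06,0.06,0.06,0.06,0.06,0.06,0.06])

```text
time_s: 35.65
position: [460.7, -160.0, 220.2]
ee_rot: [[-0.584, 0.001, 0.812], [-0.812, -0.0, -0.584], [-0.0, -1.0, 0.001]]
wrist_force: [0.6, 0.8, 0.1]
gripper_width: 0.69
```

Call:
carry_out(travel=[[-0.0014,0.0217,0],[-0.0014,0.0217,0],[-0.0014,0.0217,0],[-0.0014,0.0217,0],[-0.0014,0.0217,0],[-0.0014,0.0217,0],[-0.0014,0.0217,0],[-0.0014,0.0217,0]], twist=[[0,0,0.1205],[0,0,0.1205],[0,0,0.1205],[0,0,0.1205],[0,0,0.1205],[0,0,0.1205],[0,0,0.1205],[0,0,0.1205]], jaw=[0.06,0.06,0.06,0.06,0.06,0.06,0.06,0.06])

```text
time_s: 36.32
position: [449.6, 13.6, 220.2]
ee_rot: [[0.334, 0.001, 0.943], [-0.943, -0.0, 0.334], [0.0, -1.0, 0.001]]
wrist_force: [0.6, 0.2, -0.4]
gripper_width: 0.688
```

Call:
carry_out(travel=[[-0.0014,0.0217,0],[-0.0014,0.0217,0],[-0.0014,0.0217,0],[-0.0014,0.0217,0],[-0.0014,0.0217,0],[-0.0014,0.0217,0],[-0.0014,0.0217,0],[-0.0014,0.0217,0]], twist=[[0,0,0.1205],[0,0,0.1205],[0,0,0.1205],[0,0,0.1205],[0,0,0.1205],[0,0,0.1205],[0,0,0.1205],[0,0,0.1205]], jaw=[0.06,0.06,0.06,0.06,0.06,0.06,0.06,0.06])

```text
time_s: 36.98
position: [438.4, 187.2, 220.2]
ee_rot: [[0.965, 0.001, 0.263], [-0.263, 0.0, 0.965], [0.001, -1.0, 0.0]]
wrist_force: [0.8, 0.6, 0.2]
gripper_width: 0.689
```

Call:
carry_out(travel=[[-0.0014,0.0217,0],[-0.0014,0.0217,0],[-0.0014,0.0217,0],[-0.0014,0.0217,0],[-0.0014,0.0217,0],[-0.0014,0.0217,0],[-0.0014,0.0217,0],[-0.0014,0.0217,0],[0,0,0],[0,0,0]], twist=[[0,0,0.1205],[0,0,0.1205],[0,0,0.1205],[0,0,0.1205],[0,0,0.1205],[0,0,0.1205],[0,0,0.1205],[0,0,0.1205],[0,0,0],[0,0,0]], jaw=[0.06,0.06,0.06,0.06,0.06,0.06,0.06,0.06,0.06,0.06])

```text
time_s: 37.82
position: [427.0, 360.2, 219.9]
ee_rot: [[0.77, 0.0, -0.638], [0.638, -0.0, 0.77], [-0.0, -1.0, -0.0]]
wrist_force: [-0.0, -0.6, 0.1]
gripper_width: 0.693
```

Run:
```python
from h import *
s=arm.sense(); ci=arm.camera_info("wrist"); im=arm.get_image("wrist"); t=arm.get_image("top")
print(s['time_s'],s['position'],s['gripper_width'],np.degrees(np.arctan2(s['ee_rot'][1][2],s['ee_rot'][0][2])))
a=np.radians(4+18)
pts=proj("wrist",[[428,360,65],[428+85*np.cos(np.radians(4)),360+85*np.sin(np.radians(4)),35],[428,360,35]],ci); print(pts)
cv2.imwrite("pics/w12.png",np.hstack([im,cv2.resize(t[160:265,295:420],(288,384))])[:,:,::-1])
for o in cartons(t): print(*[np.round(v,1) for v in o])
```

```text
37.8167 [427.  360.2 219.9] 0.6930982002384521 129.6470391569628
[[257.9 174.7]
 [214.  227.8]
 [258.  167.6]]
472.6 -335.0 80.9 58.4 -2.6 540.0 [384.8 230.9]
474.0 -204.5 89.8 58.1 -1.7 614.0 [339.8 230.8]
587.7 -359.7 86.9 50.0 -2.8 460.5 [391.  191.3]
587.5 -270.0 91.8 47.3 -2.2 479.5 [360.9 191.3]
590.5 -184.9 97.4 53.0 -1.6 573.0 [332.  190.4]
1054.8 372.0 368.0 257.3 -89.2 1379.5 [161.2  60.6]
```

View pics/w12.png

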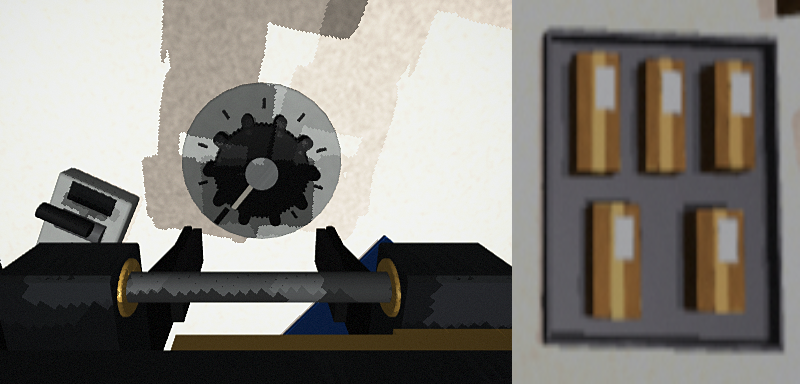

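All five cartons lie separately on the tray floor. The wheel's white line, (261,174) to (235,207), points at the long tick at (220,217), so it stands at zero. Now for its exact centre and heading.

Run:
```python
from h import *
s=arm.sense(); ci=arm.camera_info("wrist"); im=arm.get_image("wrist")
p=plane("wrist",[(182,158),(341,165),(262,83),(208,105),(322,112),(200,205),(262,238),(318,217),(185,180),(338,180)],35,ci).astype(np.float32)
A=np.c_[2*p,np.ones(len(p))]; x=np.linalg.lstsq(A,(p**2).sum(1),rcond=None)[0]; C=x[:2]; print("base",C,np.sqrt(x[2]+C@C))
hub=plane("wrist",[(261,174)],66,ci)[0]; tick=plane("wrist",[(216,222),(228,208)],35,ci); line=plane("wrist",[(252,186),(235,207)],65,ci)
print("hub",hub,"tick",tick,"line",line)
ang=lambda v:np.degrees(np.arctan2(v[1],v[0]))
print(ang(tick.mean(0)-C),ang(tick[0]-tick[1]),ang(line[1]-line[0]),ang(line[1]-hub))
# black wheel contour
g=cv2.cvtColor(im,cv2.COLOR_RGB2GRAY); 
small=plane("wrist",[(251,118),(281,118),(222,133),(309,134),(206,167),(318,178),(209,203),(242,219),(273,218),(302,206)],65,ci).astype(np.float32)
A=np.c_[2*small,np.ones(10)]; x=np.linalg.lstsq(A,(small**2).sum(1),rcond=None)[0]; print("ridges",x[:2],np.sqrt(x[2]+x[:2]@x[:2])); print(np.degrees(np.arctan2(*(small-x[:2]).T[::-1])))
```

```text
base [423.8 360.8] 83.39933121093826
hub [425.3 360.3] tick [[505.7 361.8]
 [484.1 362. ]] line [[440.5 361.4]
 [468.4 362.1]]
0.9137011079781812 -0.3199251572776919 1.4192638095435515 2.3596091914761708
ridges [423.7 359. ] 54.61057113587156
[-130.2 -160.3  -96.1  168.5  -55.6  123.1  -18.8   18.2   53.7   88.9]
```

Call:
carry_out(travel=[[0.0212,0.0044,0],[0.0212,0.0044,0],[0.0212,0.0044,0],[0.0212,0.0044,0],[0,0,-0.035],[0,0,-0.04],[0,0,-0.04],[0,0,-0.03],[0,0,-0.018],[0,0,-0.01]], twist=[[0,0,-0.0137],[0,0,-0.0137],[0,0,-0.0137],[0,0,-0.0137],[0,0,0],[0,0,0],[0,0,0],[0,0,0],[0,0,0],[0,0,0]], jaw=[0.06,0.06,0.06,0.06,0.06,0.06,0.06,0.06,0.06,0.06])

```text
time_s: 38.8
position: [510.6, 375.0, 43.9]
ee_rot: [[0.805, -0.005, -0.593], [0.593, -0.003, 0.805], [-0.006, -1.0, 0.001]]
wrist_force: [0.9, -0.1, -0.6]
gripper_width: 0.69
```

Call:
carry_out(travel=[[0,0,0],[0,0,0],[-0.004,-0.003,0],[-0.004,-0.003,0],[-0.004,-0.003,0],[-0.0041,-0.0029,0],[0,0,0],[0,0,0]], twist=[[0,0,0],[0,0,0],[0,0,0],[0,0,0],[0,0,0],[0,0,0],[0,0,0],[0,0,0]], jaw=[0.06,0.06,0.06,0.06,0.06,0.06,0.06,0.06])

```text
time_s: 39.47
position: [495.8, 365.4, 47.6]
ee_rot: [[0.804, 0.0, -0.595], [0.595, 0.0, 0.804], [0.0, -1.0, -0.0]]
wrist_force: [0.6, 0.3, 0.2]
gripper_width: 0.684
```

Run:
```python
from h import *
s=arm.sense(); ci=arm.camera_info("wrist"); im=arm.get_image("wrist")
print(s['time_s'],s['position'],s['gripper_width'],np.degrees(np.arctan2(s['ee_rot'][1][2],s['ee_rot'][0][2])),s['wrist_force'])
cv2.imwrite("pics/w13.png",im[:,:,::-1])
C=np.array([425.5,360]); p=np.array([496.0,365.6])-C; d=-np.radians(6.0)
R=np.array([[np.cos(d),-np.sin(d)],[np.sin(d),np.cos(d)]]); out=[]
for k in range(31):
    q=R@p; out.append(((q-p)/1000).round(4).tolist()); p=q
print(d,out)
```

```text
39.4667 [495.8 365.4  47.6] 0.6843677444725148 126.49215823443184 [0.6 0.3 0.2]
-0.10471975511965978 [[0.0002, -0.0074], [-0.0006, -0.0074], [-0.0013, -0.0073], [-0.0021, -0.0071], [-0.0028, -0.0068], [-0.0035, -0.0065], [-0.0042, -0.0061], [-0.0048, -0.0056], [-0.0054, -0.0051], [-0.0059, -0.0045], [-0.0063, -0.0039], [-0.0067, -0.0032], [-0.007, -0.0025], [-0.0072, -0.0017], [-0.0073, -0.001], [-0.0074, -0.0002], [-0.0074, 0.0006], [-0.0073, 0.0013], [-0.0071, 0.0021], [-0.0068, 0.0028], [-0.0065, 0.0035], [-0.0061, 0.0042], [-0.0056, 0.0048], [-0.0051, 0.0054], [-0.0045, 0.0059], [-0.0039, 0.0063], [-0.0032, 0.0067], [-0.0025, 0.007], [-0.0017, 0.0072], [-0.001, 0.0073], [-0.0002, 0.0074]]
```

View pics/w13.png

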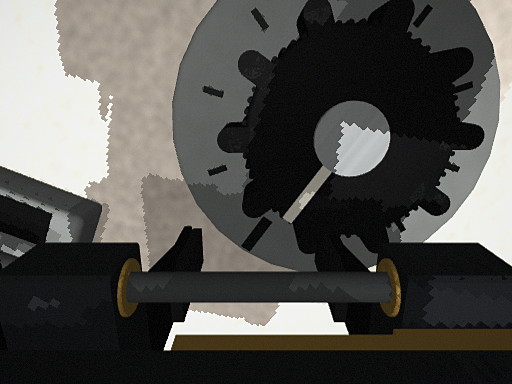

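The right finger sits in the gap between ridges near (310,238) and (380,245), the wheel is still at zero and there is no contact force. Rolling it clockwise along the arc.

Call:
carry_out(travel=[[0.0002,-0.0074,0],[-0.0006,-0.0074,0],[-0.0013,-0.0073,0],[-0.0021,-0.0071,0],[-0.0028,-0.0068,0],[-0.0035,-0.0065,0],[-0.0042,-0.0061,0],[-0.0048,-0.0056,0],[-0.0054,-0.0051,0],[-0.0059,-0.0045,0]], twist=[[0,0,-0.1047],[0,0,-0.1047],[0,0,-0.1047],[0,0,-0.1047],[0,0,-0.1047],[0,0,-0.1047],[0,0,-0.1047],[0,0,-0.1047],[0,0,-0.1047],[0,0,-0.1047]], jaw=[0.06,0.06,0.06,0.06,0.06,0.06,0.06,0.06,0.06,0.06])

```text
time_s: 40.35
position: [466.4, 301.9, 47.2]
ee_rot: [[0.915, 0.002, 0.404], [-0.404, 0.001, 0.915], [0.001, -1.0, 0.001]]
wrist_force: [0.1, -0.6, 0.9]
gripper_width: 0.692
```

Call:
carry_out(travel=[[-0.0063,-0.0039,0],[-0.0067,-0.0032,0],[-0.007,-0.0025,0],[-0.0072,-0.0017,0],[-0.0073,-0.001,0],[-0.0074,-0.0002,0],[-0.0074,0.0006,0],[-0.0073,0.0013,0],[-0.0071,0.0021,0],[-0.0068,0.0028,0]], twist=[[0,0,-0.1047],[0,0,-0.1047],[0,0,-0.1047],[0,0,-0.1047],[0,0,-0.1047],[0,0,-0.1047],[0,0,-0.1047],[0,0,-0.1047],[0,0,-0.1047],[0,0,-0.1047]], jaw=[0.06,0.06,0.06,0.06,0.06,0.06,0.06,0.06,0.06,0.06])

```text
time_s: 41.18
position: [396.5, 296.4, 47.3]
ee_rot: [[0.108, 0.003, 0.994], [-0.994, 0.001, 0.108], [-0.001, -1.0, 0.003]]
wrist_force: [1.5, -2.1, -1.2]
gripper_width: 0.684
```

Call:
carry_out(travel=[[-0.0065,0.0035,0],[-0.0061,0.0042,0],[-0.0056,0.0048,0],[-0.0051,0.0054,0],[-0.0045,0.0059,0],[-0.0039,0.0063,0],[-0.0032,0.0067,0],[-0.0025,0.007,0],[-0.0017,0.0072,0],[-0.001,0.0073,0]], twist=[[0,0,-0.1047],[0,0,-0.1047],[0,0,-0.1047],[0,0,-0.1047],[0,0,-0.1047],[0,0,-0.1047],[0,0,-0.1047],[0,0,-0.1047],[0,0,-0.1047],[0,0,-0.1047]], jaw=[0.06,0.06,0.06,0.06,0.06,0.06,0.06,0.06,0.06,0.06])

```text
time_s: 42.02
position: [355.3, 354.9, 47.1]
ee_rot: [[-0.807, 0.001, 0.591], [-0.591, 0.0, -0.807], [-0.001, -1.0, 0.0]]
wrist_force: [-0.6, -0.9, 0.3]
gripper_width: 0.694
```

Call:
carry_out(travel=[[0,0,0],[0,0,0],[0,0,0]], twist=[[0,0,0],[0,0,0],[0,0,0]], jaw=[0.06,0.06,0.06])

```text
time_s: 42.27
position: [355.2, 354.1, 47.0]
ee_rot: [[-0.802, 0.0, 0.597], [-0.597, -0.0, -0.802], [0.0, -1.0, 0.0]]
wrist_force: [-0.1, 0.4, 0.3]
gripper_width: 0.686
```

Run:
```python
from h import *
s=arm.sense(); print(s['time_s'],s['position'],np.degrees(np.arctan2(s['ee_rot'][1][2],s['ee_rot'][0][2])),s['wrist_force'],s['joint_positions'])
```

```text
42.2667 [355.2 354.1  47. ] -53.33677083920912 [-0.1  0.4  0.3] [ 0.6  0.7  1.9 -0.   0.6  1.5]
```

Call:
carry_out(travel=[[-0.004,-0.003,0],[-0.004,-0.003,0],[-0.004,-0.003,0],[-0.004,-0.003,0],[-0.004,-0.003,0],[0,0,0.03],[0,0,0.04],[0,0,0.04],[0,0,0.04],[0,0,0.023]], twist=[[0,0,0],[0,0,0],[0,0,0],[0,0,0],[0,0,0],[0,0,0],[0,0,0],[0,0,0],[0,0,0],[0,0,0]], jaw=[0.06,0.06,0.06,0.06,0.06,0.06,0.06,0.06,0.06,0.06])

```text
time_s: 43.1
position: [335.9, 339.8, 223.9]
ee_rot: [[-0.803, 0.005, 0.595], [-0.595, 0.003, -0.803], [-0.006, -1.0, 0.0]]
wrist_force: [-0.0, -0.9, -0.1]
gripper_width: 0.691
```

Call:
carry_out(travel=[[0.03,0.007,0],[0.03,0.007,0],[0.03,0.006,0],[0,0,0],[0,0,0],[0,0,0]], twist=[[0,0,0.12],[0,0,0.12],[0,0,0.12],[0,0,0.12],[0,0,0.12],[0,0,0]], jaw=[0,0,0,0,0,0])

```text
time_s: 43.6
position: [424.9, 358.7, 219.5]
ee_rot: [[-0.326, -0.001, 0.945], [-0.945, -0.001, -0.326], [0.001, -1.0, -0.001]]
wrist_force: [-0.7, 0.5, -0.1]
gripper_width: 0.321
```

Run:
```python
from h import *
s=arm.sense(); ci=arm.camera_info("wrist"); im=arm.get_image("wrist"); t=arm.get_image("top")
yaw=np.degrees(np.arctan2(s['ee_rot'][1][2],s['ee_rot'][0][2])); print(s['time_s'],s['position'],yaw)
cv2.imwrite("pics/w14.png",np.hstack([im,cv2.resize(t[160:265,295:420],(288,384))])[:,:,::-1])
print(proj("wrist",[[425.5,360,65],[425.5+80,361,35]],ci))
for o in cartons(t): print(*[np.round(v,1) for v in o])
```

```text
43.6 [424.9 358.7 219.5] -19.009130899147515
[[259.2 171.6]
 [332.  139.2]]
472.6 -335.0 80.9 58.4 -2.6 541.0 [384.8 230.9]
474.0 -204.5 89.7 58.1 -1.7 613.0 [339.8 230.9]
587.7 -359.7 86.9 50.0 -2.8 460.5 [391.  191.3]
587.5 -270.0 91.8 47.3 -2.2 478.5 [360.9 191.2]
590.4 -184.9 97.4 53.0 -1.6 574.0 [332.  190.4]
1054.8 372.0 368.0 257.3 -89.2 1379.5 [161.2  60.6]
```

View pics/w14.png

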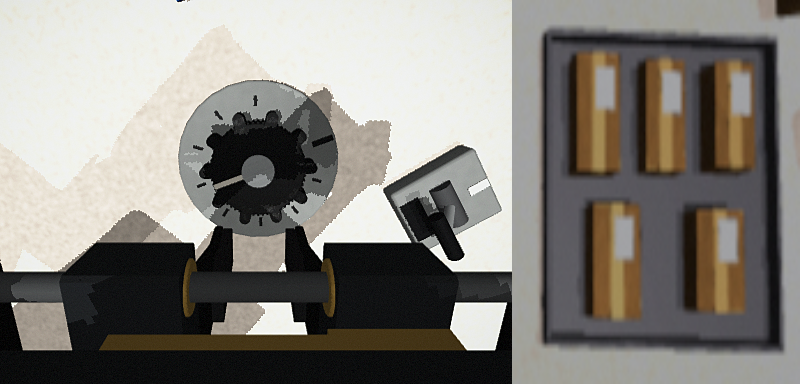

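The zero tick is at (321,141) and the white line ends at (216,188), straight opposite across the hub (258,171): 180°, or 5 clicks. All five cartons are unchanged in the tray. Switching the isolator on from its -x side.

Call:
carry_out(travel=[[0.0216,-0.0256,0],[0.0216,-0.0256,0],[0.0216,-0.0256,0],[0.0216,-0.0256,0],[0.0216,-0.0256,0],[0,0,0],[0,0,0],[0,0,0],[0,0,0]], twist=[[0,0,0.112],[0,0,0.112],[0,0,0.112],[0,0,0.112],[0,0,0.112],[0,0,0],[0,0,0],[0,0,0],[0,0,0]], jaw=[0,0,0,0,0,0,0,0,0])

```text
time_s: 44.45
position: [531.8, 232.0, 219.9]
ee_rot: [[0.224, -0.001, 0.975], [-0.975, 0.0, 0.224], [-0.0, -1.0, -0.001]]
wrist_force: [-1.4, 0.3, 0.2]
gripper_width: 0.007
```

Call:
carry_out(travel=[[0,0,-0.03],[0,0,-0.03],[0,0,-0.03],[0,0,-0.03],[0,0,-0.02],[0,0,-0.01],[0,0,0],[0,0,0]], twist=[[0,0,0],[0,0,0],[0,0,0],[0,0,0],[0,0,0],[0,0,0],[0,0,0],[0,0,0]], jaw=[0,0,0,0,0,0,0,0])

```text
time_s: 45.12
position: [532.8, 232.1, 70.3]
ee_rot: [[0.226, -0.0, 0.974], [-0.974, 0.0, 0.226], [-0.0, -1.0, -0.0]]
wrist_force: [0.3, 0.0, 0.4]
gripper_width: 0.005
```

Call:
carry_out(travel=[[0.0095,0.0022,0],[0.0095,0.0022,0],[0.0095,0.0022,0],[0.0095,0.0022,0],[0.0095,0.0022,0],[0.0095,0.0022,0],[0.0095,0.0022,0],[0.0095,0.0022,0],[0,0,0],[-0.01,-0.002,0.01]], twist=[[0,0,0],[0,0,0],[0,0,0],[0,0,0],[0,0,0],[0,0,0],[0,0,0],[0,0,0],[0,0,0],[0,0,0]], jaw=[0,0,0,0,0,0,0,0,0,0])

```text
time_s: 45.95
position: [600.6, 247.2, 80.6]
ee_rot: [[0.225, 0.003, 0.974], [-0.974, 0.001, 0.225], [0.0, -1.0, 0.003]]
wrist_force: [-0.2, 0.1, 0.0]
gripper_width: 0.007
```

Call:
carry_out(travel=[[-0.005,0,0.03],[-0.01,0,0.03],[-0.02,0,0.03],[-0.03,0,0.03],[-0.03,0,0.03],[-0.03,0,0],[0,0,0],[0,0,0]], twist=[[0,0,0],[0,0,0],[0,0,0],[0,0,0],[0,0,0],[0,0,0],[0,0,0],[0,0,0]], jaw=[0,0,0,0,0,0,0,0])

```text
time_s: 46.62
position: [472.0, 246.8, 230.8]
ee_rot: [[0.226, 0.001, 0.974], [-0.974, 0.0, 0.226], [0.0, -1.0, 0.001]]
wrist_force: [-0.0, 0.7, 0.7]
gripper_width: 0.007
```

Run:
```python
from h import *
s=arm.sense(); im=arm.get_image("side"); t=arm.get_image("top"); print(s['time_s'],s['position'],s['wrist_force'])
a=cv2.resize(im[230:360,210:400],(512,350),interpolation=cv2.INTER_CUBIC); b=cv2.resize(t[150:270,295:420],(288,350)) 
cv2.imwrite("pics/f15.png",np.hstack([a,b])[:,:,::-1])
for o in cartons(t): print(*[np.round(v,1) for v in o])
```

```text
46.6167 [472.  246.8 230.8] [-0.   0.7  0.7]
472.6 -335.0 80.9 58.4 -2.6 538.0 [384.8 230.9]
474.1 -204.5 89.9 58.1 -1.7 615.0 [339.8 230.8]
587.7 -359.7 86.9 50.0 -2.8 460.5 [391.  191.3]
587.4 -270.0 91.9 47.3 -2.2 480.5 [360.9 191.3]
590.4 -184.9 97.4 53.0 -1.6 575.0 [332.  190.4]
1054.8 372.0 368.0 257.3 -89.2 1392.5 [161.7  60.2]
```

View pics/f15.png

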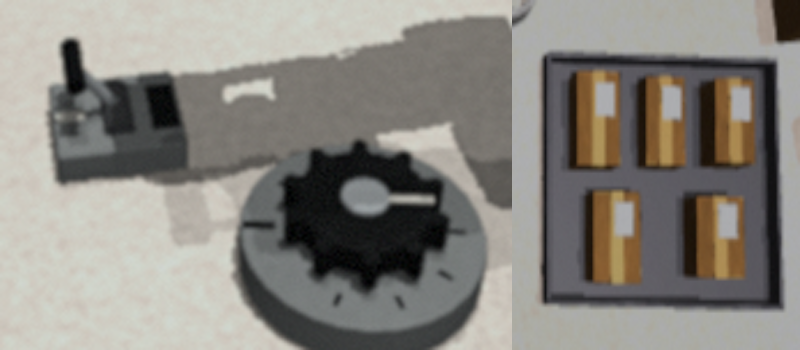

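The bar now leans left (+x) at (70,65) with the black mark uncovered, so the isolator is on. The wheel's line points directly away from the zero tick, and all five cartons lie apart in the tray. Handing in.

```bash
python3 -c "
from workcell import arm
print(arm.close_job())"
```

```text
the job is handed in; nothing more can be done
None
```

The job is done and handed in at about 47 s of the 210 s allowed; no verdict was reported. I switched the isolator off and placed all five cartons apart on the tray floor. I then rolled the thumbwheel from zero to 5 clicks and switched the isolator back on.

**Last checks:** In the final pictures the isolator handle leans to its on side. The wheel's white line is 180° from the zero tick, which is 5 clicks. By the top camera the cartons lie within about 62 mm (x) and 90 mm (y) of the tray's centre, and their positions have not changed since I set them down. The arm was clear of everything at z ≈ 230 mm.

**Disagreements:** The top and wrist cameras differed by about 9 mm on the isolator and 4 mm on the wheel centre, which caused no trouble. I did not remeasure the tape, marker and cutter at the end, but no move came near them.

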